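# Open the emulsion bottle to stand overnight in the dark box

### The arm

A 6-joint arm with a two-finger parallel gripper is mounted at the origin on the work surface. World frame = base frame: x ahead of the robot, y to its left, z up, the work surface at z = 0. Lengths are in m, angles in rad, forces in N, time in s.
With the tool pointing down it reaches from about 0.325 to 0.925 m from the base axis. Payload 3.1 kg.
Tool frame: the origin (TCP) lies midway between the tips of the shut fingers; the grasp point (between the pads) lies 19 mm behind it; z points along the fingers, x is the direction in which the jaws open and shut, and the axes are right-handed (so a half turn about z gives the same grasp; the last joint's range is limited). The gripper opens to 85 mm and grips with 20 to 120 N. Pads are 22 mm wide; open, the fingers measure 114 mm over their backs; the gripper's body (76 mm by 85 mm) begins 54 mm behind the grasp point. The pads swing forward as they close: fully open they stand 13 mm farther back than shut.
Start: joints at [-1.416, 0.217, 1.613, -0, 1.311, -0.112], TCP at [0.165, -0.603, 0.231] pointing down, gripper open.
Joint ranges: [-2.75, 2.75], [-0.78, 2.1], [0.31, 2.55], [-1.13, 4.27], [0.13, 2.63], [-2.58, 2.58]. Speed limits (rad/s): [2.79, 2.79, 3.14, 3.14, 3.14, 3.14].

### API

Orientations are given as a unit quaternion [x, y, z, w].
In Python, from rig import * gives the robot as it stands.
- The arm moves only by the tool arm_command, never from a script. Its argument "motion" is one flat list of numbers, 7 for each row, row after row: the turn, a rotation vector about the world's x, y, z as a fraction of full scale, then the shift along the world's x, y, z as a fraction of full scale, then the opening, from -1 (shut) to 1 (fully open), so that 0 is half open. In form: [wx, wy, wz, x, y, z, fingers, wx, wy, wz, x, y, z, fingers, ...]. A call has 1 to 5 rows; each row shifts and turns the commanded pose from where the row before left it; what a row does not reach is not made up. Full scale, the value 1, is 0.02 m for a shift and 6 degrees for a turn. A row lasts 1/12 s, in which the tool goes at most 41.7 mm and 7.16 degrees, less where a joint would pass 70% of its speed; a pose out of reach is approached as far as the arm can. A call with a number of a shift or a turn outside -1 to 1 is refused whole. A call with a gripper value outside its range is refused whole. The fingers move at their own pace and stop on an object; "newtons" is the grip in N (left out, the last holds). Time passes only in rows, so rows that do not move let the fingers close. It gives the time, the measured TCP pose, the force and the opening at its end, in the units of the state.
- get_state(): the state, without advancing time (a new reading comes with each control period).
- grab_frame(name): name is "side" or "top"; returns a dict with "image" (480x640x3 uint8, red, green, blue), "camera_matrix" (3x3 intrinsics, pixels), "extrinsics" (4x4, takes a point from world to camera coordinates). Camera axes: x right, y up, looking along -z (the intrinsics and any distortion apply to the point x, -y, -z); pixel columns grow to the right and rows downward; lengths in m; the calibration is good to about 2 mm. A picture is of the moment at which its call begins. There is no depth.
- finish_job(): hands the job in, once; it reports no verdict.
The state is a dict: "t": time; "joint_pos": joint angles; "joint_velocities": joint speeds; "tau": joint torques, N m; "tcp_pos": TCP position; "orientation": TCP orientation; "wrist_force": force on the tool from outside, world axes, zero at the start; "wrist_torque": the same for the moment, N m; "grip_width": finger opening in m.
Only numpy, scipy, OpenCV 4.12 (cv2) and the standard library are available. Lean on these libraries where they do the work, as an engineer would, in place of code of your own. Each camera call takes 0.05 s, during which the arm holds its last target.

### The job

The freshly mixed emulsion must stand open overnight in the dark: ease the jammed wing stopper out of its bottle, turning it to and fro as you draw it up so that the bottle stays down in its compartment of the box, and set the stopper down in the steel tray rather than dropping it. Then push the knuckle of the locked lid stay down to break it, and lower the lid of the box gently until it is fully shut, without letting it fall. Leave the other two bottles in the box and the ink tub where they are.

Things in the scene. Friction and masses are not known exactly. Their poses are not given: they have to be found in the camera images.
- dark_box: Wooden chest fixed to the bench: 170 (x) by 300 (y) by 135 mm high, walls and floor 8 mm. Origin: centre of its underside; front -x, back +x, z up. Inside, black dividers 45 mm high make two compartments 75 mm square, centred at (x, y) = (-36, 78) and (-36, 0) mm: one holds the stoppered bottle, the other the capped one. The lid is hinged along the back edge; its stay is at the -y end.
- hinge (a point): Middle of the lid's hinge line, on the box at (81, 0, 135) mm from its origin; axes as the box's. The line runs along y.
- bottle: Bottle to be opened, loose in one compartment: white, square, 72 by 72 mm, 60 mm to the shoulder; round neck 47 mm across, rim 76 mm above the base; 0.5 to 0.6 kg. The compartment (1 to 2 mm play a side) keeps it from turning but not from being lifted. Origin: centre of its underside, 8 mm above the bench as it stands; z up.
- stopper: Black rubber stopper jammed in the neck. Origin: centre of the plug's lower end, 56 mm above the bottle's base at the start; z up. Plug 30 mm across from z = 0 to 20 mm; collar 40 mm across to 25 mm, resting on the neck's rim; above it an upright flat wing to z = 61 mm, 36 mm wide (x), 12 mm thick (y). Starts square with the bottle within 4 degrees. 45 g; stands by itself on the plug's end.
- stopper_mid (a point): Point on the stopper's axis 30 mm above the plug's lower end. How it sticks: the neck's lip grips the plug with about 17 N of friction against whichever way it slides (0.25 to 0.4 N m to twist). Pulled straight it brings the bottle up with it; while being twisted, a small pull draws it up to 4 mm per radian. It is free after 17 mm.
- stopper_wing (a point): Middle of one narrow edge of the wing: 18 mm from the stopper's axis along its x, 43 mm above the plug's lower end.
- tray: Shallow steel tray fixed on the bench, 140 (x) by 120 (y) by 18 mm high, 3 mm thick, to the left or the right of the box. Origin: centre of its underside, z up.
- lid (a joint): Angle of the wooden lid (169 mm front to back, 300 mm wide, 8 mm thick, about 0.4 kg): 0 at the start, standing open 84 degrees; 1.466 rad fully shut. The hinge is stiff: with the stay broken the lid rests where left while steep (up to about 0.4 rad), but farther down it falls if let go, so it must be held until shut.
- lid_handle (a point): Middle of the lid's handle: a steel bar 12 mm thick, 110 mm long, parallel to the hinge, on a post at each end 34 mm beyond the lid's free edge; 203 mm from the hinge and 4 mm outside the lid's inner face. Points up while the lid is open, out over the box's front when shut (30 mm clear of the front wall). Can be pinched from above all the way, turning between the fingers. Axes: the lid's.
- stay_knuckle (a joint): Fold of the lid stay: two flat steel links, 69 mm between pins, 12 mm high, from the box's -y end wall to the lid. 0: locked, the knuckle 5 degrees over centre on its stop (pulling the lid does not unlock it); 0.17: straight; broken beyond 0.35 rad; about 2.17 with the lid shut, the links folded down inside the box.
- knuckle (a point): Centre of the stay's knuckle, a round boss 16 mm across and 16 mm long (along the box's y), at (1, -122, 163) mm from the box's origin when locked. Pushed down with about 3 N it folds and swings about the stay's lower pin at (-54, -122, 122) mm, so moves 9 mm towards the back in its first 20 mm down; it stays where left. The end wall's inner face is 20 mm to its -y side.
- capped_bottle: Bystander: the same square bottle with a round black screw cap 54 mm across, 86 mm high, in the other compartment. Origin: centre of its underside.
- small_bottle: Bystander: round amber bottle, 36 mm across, 85 mm high, standing in the back of the box. Origin: centre of its underside.
- ink_tub: Bystander: white ink tub with a black lid, 106 mm across, 110 mm high, beside the box opposite the tray. Origin: centre of its underside.
There are look-alikes about, which are no part of the job. Several things have the shape of the stopper; the one meant has the colours described above. Leave any blue look-alike of the bottle alone.

How it is judged:
On the way, in this order (a step that is already met when the one before it is completed fails the run):
1. the stopper has been turned at least 13 degrees one way while its plug is still in the neck (z of stopper in the frame of bottle below 0.07 m and (y of stopper_wing in the frame of bottle above 0.004 m or y of stopper_wing in the frame of bottle below -0.004 m)), for 0.02 s.
2. it has been turned back to within 9 degrees of square with the bottle, its plug still in the neck (z of stopper in the frame of bottle below 0.07 m and y of stopper_wing in the frame of bottle between -0.0027 and 0.0027 m), for 0.02 s.
3. the stopper has been brought down into the tray while still held in the fingers (x of stopper_mid in the frame of tray between -0.058 and 0.058 m and y of stopper_mid in the frame of tray between -0.048 and 0.048 m and z of stopper_mid in the frame of tray below 0.042 m and contact force between the fingers and stopper above 0.5 N), for 0.05 s.
4. the lid stay has been broken at its knuckle while the lid still stands open (value of joint stay_knuckle above 0.35 rad and value of joint lid below 0.6 rad), for 0.1 s.
At the end, for the whole second after the job is handed in: Lid shut within 2 degrees (joint above 1.43 rad) and still; stopper at rest in the tray, standing or lying (mid point within 58 mm in x, 48 mm in y of the tray's centre, under 42 mm up); bottle upright within 4.5 degrees, on the box floor (raised under 4 mm) (value of joint lid above 1.43 rad and velocity of joint lid below 0.05 rad/s and x of stopper_mid in the frame of tray between -0.058 and 0.058 m and y of stopper_mid in the frame of tray between -0.048 and 0.048 m and z of stopper_mid in the frame of tray below 0.042 m and linear speed of stopper below 0.02 m/s and z of bottle in the frame of dark_box below 0.012 m and angle between bottle's own z axis and vertical below 0.08 rad); the robot touches nothing.
It fails at once if the bottle is pulled up more than 12 mm out of its compartment, or tipped more than 9 degrees (z of bottle in the frame of dark_box above 0.02 m or angle between bottle's own z axis and vertical above 0.16 rad).
It fails at once if the lid falls or is slammed: it moves faster than 1.5 rad/s in its last 15 degrees (value of joint lid above 1.2 rad and velocity of joint lid above 1.5 rad/s).
It fails at once if the capped bottle, the small bottle or the ink tub is moved more than 40 mm (distance of any of capped_bottle, small_bottle, ink_tub from where it was at the start of the episode above 0.04 m).
It also fails if it takes over 72 s, if anything falls off the work surface, if the arm or the gripper's body presses on something with over 40 N, if the wrist force passes 120 N, or if a joint passes its speed limit or range.

## Working session

There is one attempt and no reset: what is moved stays moved. The work goes in short steps, Python scripts to look and compute and a tool call to move; the robot and the scene stay as the last step left them, time stands still between calls to the robot, and variables do not carry over. Pictures are saved under pics/ and viewed, and the job is handed in when it is done.

Besides the shell and the picture viewer there is one more tool, called after "Call:" by a JSON object that holds its "name" and its "arguments". arm_command: Moves the arm, as the interface text tells. Its arguments: {"type":"object","properties":{"motion":{"type":"array","items":{"type":"number","minimum":-1,"maximum":1}},"newtons":{"type":"number"}},"required":["motion"]}

```bash
ls; mkdir -p pics; python3 - <<'E'
from rig import *
import cv2,numpy as np,pickle
s=get_state();print({k:np.round(v,3).tolist() for k,v in s.items()})
d={}
for n in("side","top"):
    f=grab_frame(n);d[n]=f
    cv2.imwrite(f"pics/{n}0.png",f["image"][:,:,::-1])
    print(n,f["camera_matrix"].round(1).tolist(),f["extrinsics"].round(4).tolist(),[k for k in f])
pickle.dump(d,open("f0.pkl","wb"))
E
```

```text
pics
{'t': 0.0, 'joint_pos': [-1.416, 0.218, 1.615, 0.0, 1.311, -0.112], 'joint_velocities': [0.001, -0.001, 0.002, 0.001, -0.0, 0.0], 'tau': [0.001, -39.684, -30.385, 0.0, 0.01, 0.0], 'tcp_pos': [0.165, -0.602, 0.23], 'orientation': [0.795, -0.607, -0.001, -0.001], 'wrist_force': [0.986, 0.405, 0.217], 'wrist_torque': [0.023, 0.037, -0.021], 'grip_width': 0.085}
side [[469.8, 0.0, 314.7], [0.0, 469.8, 239.0], [0.0, 0.0, 1.0]] [[-0.7923, -0.6102, -0.0035, 0.4585], [0.4707, -0.6149, 0.6328, -0.3926], [-0.3882, 0.4997, 0.7743, -0.9153], [0.0, 0.0, 0.0, 1.0]] ['image', 'camera_matrix', 'extrinsics']
top [[523.2, 0.0, 316.3], [0.0, 523.2, 253.9], [0.0, 0.0, 1.0]] [[0.0221, -0.9997, 0.0055, 0.0031], [0.9943, 0.0225, 0.1042, -0.5752], [-0.1043, 0.0032, 0.9945, -1.3738], [0.0, 0.0, 0.0, 1.0]] ['image', 'camera_matrix', 'extrinsics']
```

View pics/side0.png

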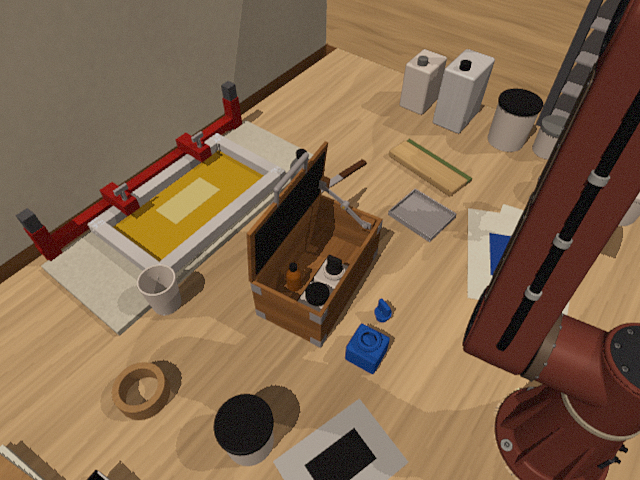

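View pics/top0.png

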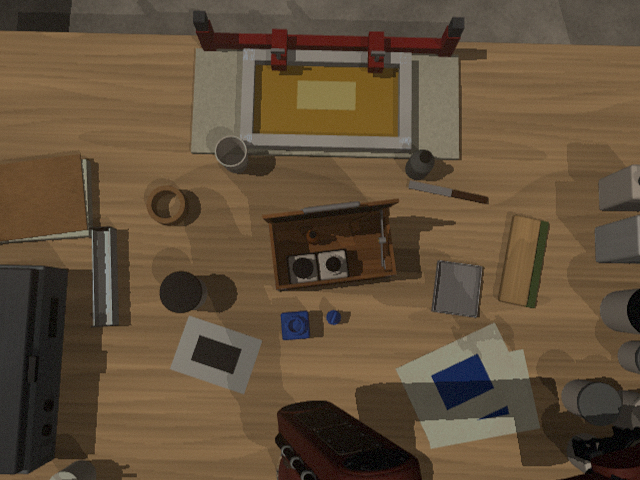

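```bash
python3 - <<'E'
import cv2
a=cv2.imread("pics/top0.png")[185:310,250:490];cv2.imwrite("pics/top0c.png",cv2.resize(a,(792,412),interpolation=cv2.INTER_CUBIC))
a=cv2.imread("pics/side0.png")[135:345,240:400];cv2.imwrite("pics/side0c.png",cv2.resize(a,(456,598),interpolation=cv2.INTER_CUBIC))
E
```

```text
(no output)
```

View pics/top0c.png

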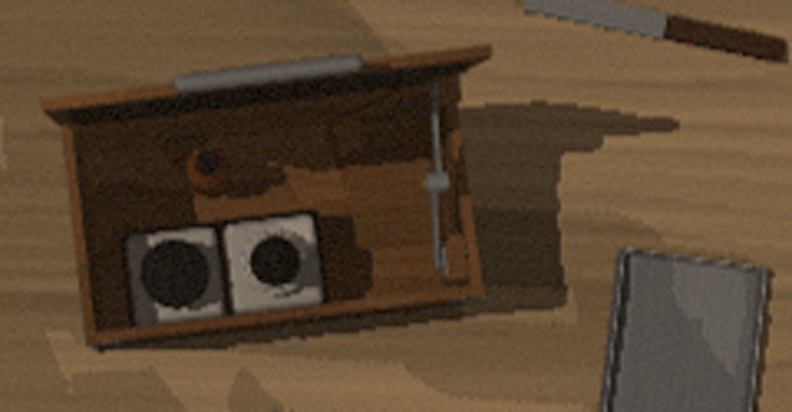

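View pics/side0c.png

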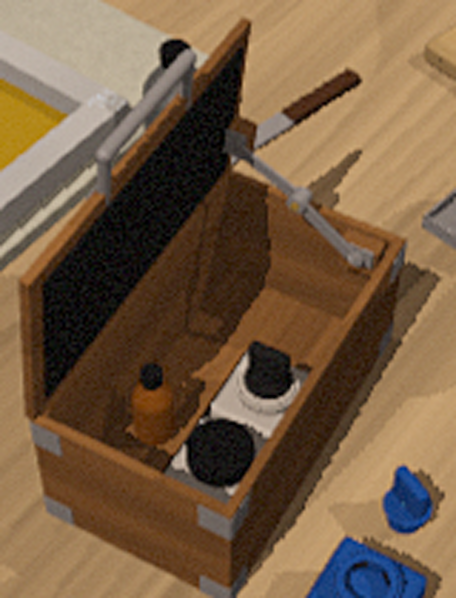

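```bash
cat > h.py <<'E'
import numpy as np,cv2,pickle
from scipy.optimize import least_squares
F=pickle.load(open("f0.pkl","rb"))
def proj(n,P):
    P=np.atleast_2d(P);E=F[n]["extrinsics"];K=F[n]["camera_matrix"]
    c=P@E[:3,:3].T+E[:3,3];u=np.c_[c[:,0],-c[:,1],-c[:,2]]@K.T
    return u[:,:2]/u[:,2:]
def ray(n,px):
    E=F[n]["extrinsics"];K=F[n]["camera_matrix"]
    d=np.linalg.solve(K,[px[0],px[1],1.]);d=np.array([d[0],-d[1],-d[2]])
    R=E[:3,:3];return -R.T@E[:3,3],R.T@d
def atz(n,px,z):
    o,d=ray(n,px);return o+d*(z-o[2])/d[2]
def tri(pt,ps):
    A=np.zeros((3,3));b=np.zeros(3);
    rs=[ray("top",pt),ray("side",ps)]
    for o,d in rs:
        d=d/np.linalg.norm(d);M=np.eye(3)-np.outer(d,d);A+=M;b+=M@o
    p=np.linalg.solve(A,b)
    return p
def bw(p,L):
    L=np.atleast_2d(L)/1000.;c,s=np.cos(p[2]),np.sin(p[2])
    return np.c_[p[0]+c*L[:,0]-s*L[:,1],p[1]+s*L[:,0]+c*L[:,1],L[:,2]+(p[3] if len(p)>3 else 0)]
E
cat > fit.py <<'E'
from h import *
obs=[("top",(-85,150,135),(276.8,288.5)),("top",(-85,-150,135),(395.8,274.5)),
("side",(-85,150,135),(323.5,314)),("side",(-85,-150,135),(382.1,219.2)),("side",(85,150,135),(251.6,279.6)),("side",(-85,150,0),(321.4,342))]
def r(p): return np.concatenate([proj(n,bw(p,L))[0]-u for n,L,u in obs])
s=least_squares(r,[.55,-.03,.05,0]);p=s.x
print(p,np.degrees(p[2]));print(r(p).reshape(-1,2).round(1))
np.save("box.npy",p)
pts={"corn":[(x,y,z) for x in(-85,85) for y in(-150,150) for z in(0,135)],"kn":[(1,-122,163)],"pin":[(-54,-122,122)],"cap":[(-36,78,94)],"stop":[(-36,0,64+61)],"rim":[(-36,0,84)],
"lidtop":[(81-169*np.cos(np.radians(84)),y,135+169*np.sin(np.radians(84))) for y in(-150,150)],
"hand":[(81-203*np.cos(np.radians(84))+4*np.sin(np.radians(84)),y,135+203*np.sin(np.radians(84))+4*np.cos(np.radians(84))) for y in(-55,0,55)]}
for n in F:
    im=F[n]["image"][:,:,::-1].copy();S=4
    x0,y0=(255,190) if n=="top" else (240,135)
    w,h=(150,110) if n=="top" else(160,210)
    S=5 if n=="top" else 2.85
    c=cv2.resize(im[y0:y0+h,x0:x0+w],None,fx=S,fy=S,interpolation=cv2.INTER_CUBIC)
    for k,v in pts.items():
        u=proj(n,bw(p,v))
        for q in u: cv2.circle(c,tuple(int(t) for t in ((q-[x0,y0]+.5)*S)),3,(0,255,0) if k=="corn" else (255,0,255),1)
        if k!="corn":print(n,k,u.round(1).tolist())
    cv2.imwrite(f"pics/fit_{n}.png",c)
for k,v in pts.items(): print(k,bw(p,v).round(4).tolist())
E
python3 fit.py
```

```text
[ 5.81051042e-01 -2.61848399e-02  1.42565846e-01  3.66305339e-04] 8.168421304425493
[[ 0.6  0.2]
 [ 2.2 -0.3]
 [-1.8  0.4]
 [ 1.2 -2.2]
 [-0.3  0.3]
 [-0.2  3.2]]
side kn [[345.9, 203.3]]
side pin [[365.8, 223.6]]
side cap [[317.8, 289.1]]
side stop [[334.9, 255.7]]
side rim [[334.4, 266.6]]
side lidtop [[329.2, 140.4], [251.2, 232.6]]
side hand [[306.9, 153.3], [292.8, 169.6], [277.6, 187.0]]
top kn [[383.7, 239.8]]
top pin [[384.4, 263.6]]
top cap [[304.4, 266.9]]
top stop [[335.2, 262.1]]
top rim [[334.6, 263.6]]
top lidtop [[401.1, 201.7], [264.4, 217.9]]
top hand [[359.3, 203.5], [333.5, 206.5], [307.7, 209.6]]
corn [[0.5182, -0.1867, 0.0004], [0.5182, -0.1867, 0.1354], [0.4756, 0.1102, 0.0004], [0.4756, 0.1102, 0.1354], [0.6865, -0.1626, 0.0004], [0.6865, -0.1626, 0.1354], [0.6439, 0.1344, 0.0004], [0.6439, 0.1344, 0.1354]]
kn [[0.5994, -0.1468, 0.1634]]
pin [[0.5449, -0.1546, 0.1224]]
cap [[0.5343, 0.0459, 0.0944]]
stop [[0.5454, -0.0313, 0.1254]]
rim [[0.5454, -0.0313, 0.0844]]
lidtop [[0.6651, -0.1657, 0.3034], [0.6224, 0.1313, 0.3034]]
hand [[0.652, -0.0716, 0.3377], [0.6442, -0.0171, 0.3377], [0.6363, 0.0373, 0.3377]]
```

View pics/fit_top.png

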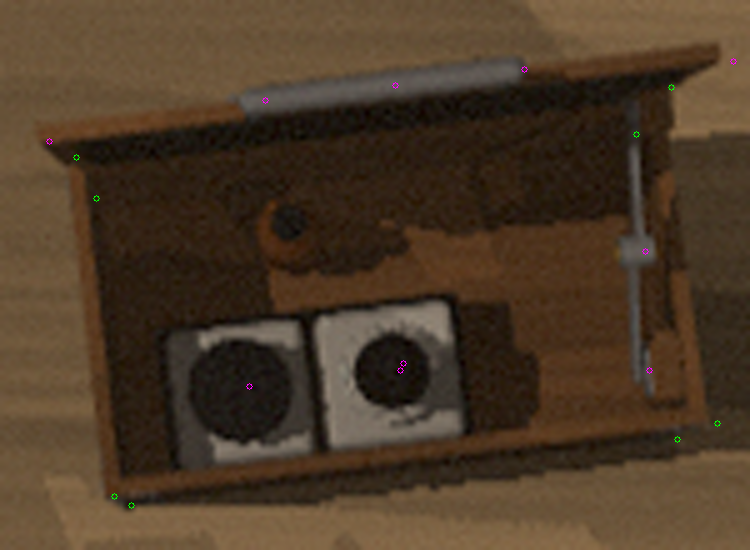

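View pics/fit_side.png

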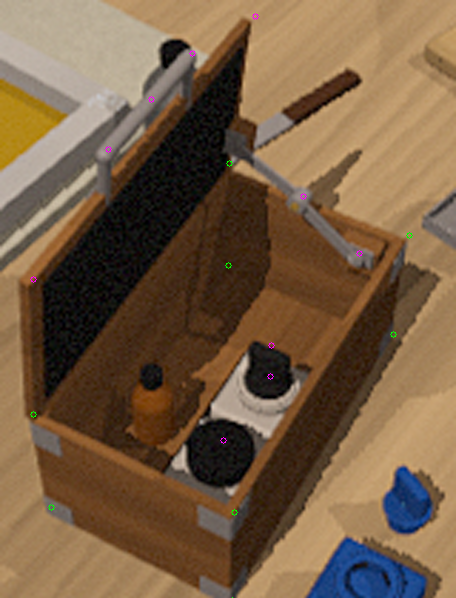

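```bash
cat > fit2.py <<'E'
from h import *
T=lambda c:np.array(c)/5+[254.5,189.5]
S=lambda c:np.array(c)/2.85+[239.5,134.5]
obs=[("top",(-85,150,135),T((107,497))),("top",(-85,-150,135),T((707,424))),("top",(1,-122,163),T((636,250))),("top",(-36,78,94),T((240,389))),
("side",(-85,150,135),S((237,513))),("side",(-85,-150,135),S((405,238))),("side",(85,150,135),S((33,413))),("side",(1,-122,163),S((300,198))),("side",(-36,78,94),S((221,447)))]
def r(p): return np.concatenate([proj(n,bw(p,L))[0]-u for n,L,u in obs])
for fixz in(0,1):
    f=(lambda q:r(np.r_[q[:3],0])) if fixz else r
    s=least_squares(f,[.55,-.03,.05,0]);p=s.x.copy()
    if fixz:p[3]=0
    print(p.round(4),np.degrees(p[2]));print(f(p).reshape(-1,2).round(1).tolist())
np.save("box.npy",p)
print("tri knuckle",tri(obs[2][2],obs[7][2]),"model",bw(p,(1,-122,163)))
print("tri cap",tri(obs[3][2],obs[8][2]),bw(p,(-36,78,94)))
print("tri corners",tri(obs[0][2],obs[4][2]),tri(obs[1][2],obs[5][2]),bw(p,[(-85,150,135),(-85,-150,135)]))
print("stopper top z=.125",atz("top",T((392,372)),.125),bw(p,(-36,0,125)))
E
python3 fit2.py
python3 - <<'E'
import cv2
a=cv2.imread("pics/top0.png")[250:285,315:350];cv2.imwrite("pics/tz.png",cv2.resize(a,(560,560),interpolation=cv2.INTER_CUBIC))
a=cv2.imread("pics/side0.png")[240:300,300:360];b=cv2.resize(a,(600,600),interpolation=cv2.INTER_CUBIC);cv2.imwrite("pics/sz.png",cv2.convertScaleAbs(b,alpha=1.6,beta=20))
a=cv2.imread("pics/top0.png")[255:325,425:490];cv2.imwrite("pics/tray_t.png",cv2.resize(a,(520,560),interpolation=cv2.INTER_CUBIC))
a=cv2.imread("pics/side0.png")[180:250,380:465];cv2.imwrite("pics/tray_s.png",cv2.resize(a,(680,560),interpolation=cv2.INTER_CUBIC))
E
```

```text
[ 0.5802 -0.0221  0.1482  0.0024] 8.489907346376958
[[0.0, 0.4], [0.7, -0.2], [0.4, 0.2], [0.4, -0.0], [-1.4, 1.0], [0.9, -0.7], [-0.7, 1.7], [0.2, -0.2], [0.2, -1.3]]
[ 0.5808 -0.0229  0.1472  0.    ] 8.434836385939498
[[0.4, 0.2], [0.9, -0.4], [0.6, 0.1], [0.7, -0.2], [-1.5, 1.2], [0.8, -0.3], [-0.6, 1.9], [0.1, 0.2], [0.1, -1.0]]
tri knuckle [ 0.59943418 -0.14188154  0.16523714] model [[ 0.59967397 -0.14344902  0.163     ]]
tri cap [0.53306905 0.05066661 0.0926    ] [[0.53373729 0.04896032 0.094     ]]
tri corners [0.47341702 0.11270858 0.14104394] [ 0.51841318 -0.18096226  0.13650268] [[ 0.47470602  0.11299398  0.135     ]
 [ 0.51871137 -0.18376102  0.135     ]]
stopper top z=.125 [ 0.54092906 -0.02560835  0.125     ] [[ 0.54517868 -0.02819598  0.125     ]]
```

View pics/tz.png

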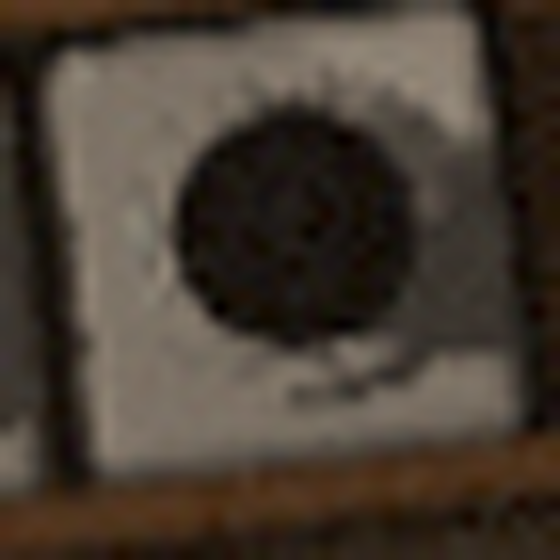

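View pics/sz.png

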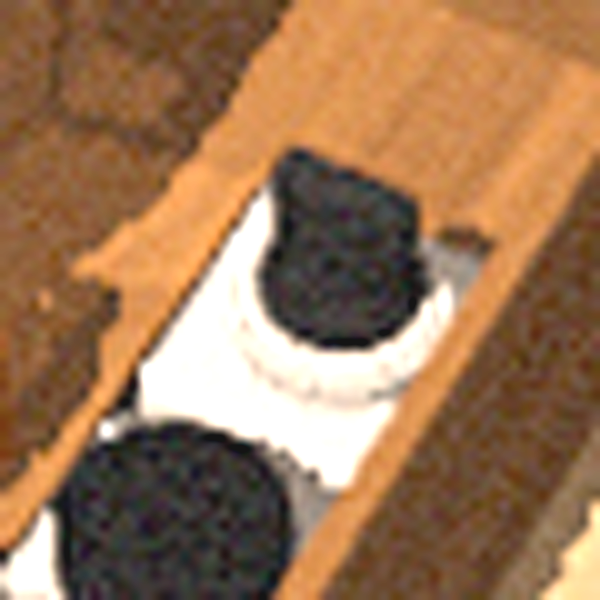

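View pics/tray_t.png

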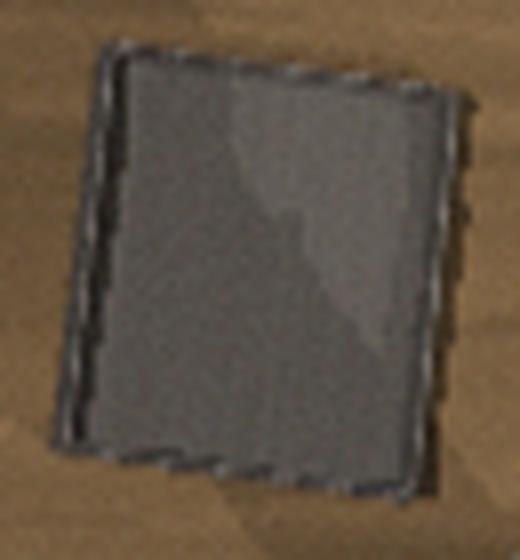

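View pics/tray_s.png

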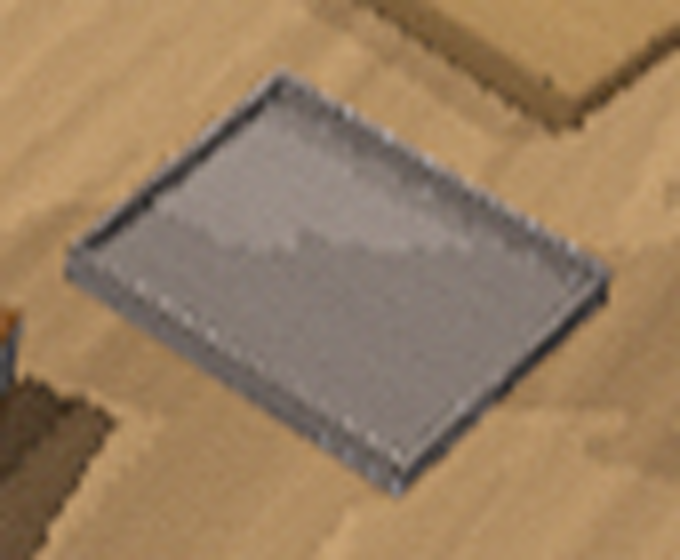

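```bash
cat > m.py <<'E'
from h import *
p=np.load("box.npy")
t=lambda c:np.array(c)/16+[314.5,249.5]
s=lambda c:np.array(c)/10+[299.5,239.5]
print("collar top-view",atz("top",t((294,228)),.087), "bottle sq",atz("top",t((284,246)),.068))
print("bottle top corners z.068",[atz("top",t(c),.068).round(4).tolist() for c in((45,60),(480,10),(90,480),(520,435))])
print("collar side z.087",atz("side",s((345,277)),.087),"wingtop side z.125",atz("side",s((349,180)),.125))
print("tri wing/collar",tri(t((294,228)),s((345,277))))
a=atz("side",s((292,158)),.125);b=atz("side",s((410,202)),.125);print("wing dir deg",np.degrees(np.arctan2(*(a-b)[[1,0]])),np.linalg.norm(a-b))
print("model stopper",bw(p,(-36,0,125)))
T=lambda c:np.array(c)/8+[424.5,254.5]
Sd=lambda c:np.array(c)/8+[379.5,179.5]
ct=[T(c) for c in((108,45),(462,92),(412,497),(58,447))];cs=[Sd(c) for c in((283,78),(605,278),(402,468),(72,258))]
P=[atz("top",c,.018) for c in ct];print("tray",np.mean(P,0),[q.round(3).tolist() for q in P])
P2=[atz("side",c,.018) for c in cs];print("side corners",np.mean(P2,0),[q.round(3).tolist() for q in P2])
print("tri",[tri(a,b).round(3).tolist() for a,b in zip(ct,[cs[3],cs[0],cs[1],cs[2]])],)
for q in (P,P2):
  pass
d=P[0]-P[3];print("tray yaw",np.degrees(np.arctan2(d[1],d[0])),np.linalg.norm(d))
E
python3 m.py
```

```text
collar top-view [ 0.5445953 -0.0268817  0.087    ] bottle sq [ 0.54326405 -0.02598023  0.068     ]
bottle top corners z.068 [[0.5728, 0.0136, 0.068], [0.5826, -0.0573, 0.068], [0.5045, 0.0048, 0.068], [0.5133, -0.0649, 0.068]]
collar side z.087 [ 0.54399849 -0.02771027  0.087     ] wingtop side z.125 [ 0.54360981 -0.0268595   0.125     ]
tri wing/collar [ 0.54412998 -0.02708134  0.0876992 ]
wing dir deg 12.185756574030938 0.02863910710579094
model stopper [[ 0.54517868 -0.02819598  0.125     ]]
tray [ 0.49219582 -0.36470693  0.018     ] [[0.567, -0.314, 0.018], [0.554, -0.433, 0.018], [0.417, -0.415, 0.018], [0.431, -0.297, 0.018]]
side corners [ 0.48997314 -0.36031471  0.018     ] [[0.55, -0.428, 0.018], [0.416, -0.41, 0.018], [0.43, -0.295, 0.018], [0.564, -0.309, 0.018]]
tri [[0.567, -0.316, 0.009], [0.554, -0.437, 0.009], [0.417, -0.417, 0.011], [0.431, -0.297, 0.015]]
tray yaw -7.169114641560242 0.1367010310616168
```

Call:
{"name": "arm_command", "arguments": {"motion": [0,0,-0.226,0.63,0.96,0,0,0,0,-0.226,0.63,0.96,0,0,0,0,-0.226,0.63,0.96,0,0,0,0,-0.226,0.63,0.96,0,0,0,0,-0.226,0.63,0.96,0,0], "newtons": 70}}

```text
t: 0.52
tcp_pos: [0.2281, -0.5055, 0.2305]
orientation: [0.757, -0.653, -0.001, -0.0]
wrist_force: [1.2, -0.8, 0.4]
grip_width: 0.0426
```

Call:
{"name": "arm_command", "arguments": {"motion": [0,0,0,0.63,0.96,0,0,0,0,0,0.63,0.96,0,0,0,0,0,0.63,0.96,0,0,0,0,0,0.63,0.96,0,0,0,0,0,0.63,0.96,0,0]}}

```text
t: 0.93
tcp_pos: [0.2911, -0.4095, 0.2307]
orientation: [0.758, -0.653, -0.0, -0.0]
wrist_force: [0.8, 1.0, -0.1]
grip_width: 0.0424
```

Call:
{"name": "arm_command", "arguments": {"motion": [0,0,0,0.63,0.96,0,0,0,0,0,0.63,0.96,0,0,0,0,0,0.63,0.96,0,0,0,0,0,0.63,0.96,0,0,0,0,0,0.63,0.96,0,0]}}

```text
t: 1.35
tcp_pos: [0.354, -0.3135, 0.2308]
orientation: [0.758, -0.653, -0.0, -0.0]
wrist_force: [-0.3, -0.0, 0.2]
grip_width: 0.0427
```

Call:
{"name": "arm_command", "arguments": {"motion": [0,0,0,0.63,0.96,0,0,0,0,0,0.63,0.96,0,0,0,0,0,0.63,0.96,0,0,0,0,0,0.63,0.96,0,0,0,0,0,0.63,0.96,0,0]}}

```text
t: 1.77
tcp_pos: [0.4169, -0.2176, 0.2308]
orientation: [0.758, -0.653, -0.0, 0.0]
wrist_force: [0.8, 0.1, 0.4]
grip_width: 0.0429
```

Call:
{"name": "arm_command", "arguments": {"motion": [0,0,0,0.63,0.96,0,0,0,0,0,0.63,0.96,0,0,0,0,0,0.63,0.96,0,0,0,0,0,0.63,0.96,0,0,0,0,0,0.63,0.96,0,0]}}

```text
t: 2.18
tcp_pos: [0.4799, -0.1217, 0.2308]
orientation: [0.758, -0.653, -0.0, 0.0]
wrist_force: [-0.1, 0.0, -0.2]
grip_width: 0.0429
```

Call:
{"name": "arm_command", "arguments": {"motion": [0,0,0,0.63,0.9,0,0,0,0,0,0.63,0.9,0,0,0,0,0,0.63,0.9,0,0,0,0,0,0.4,0.6,0,0,0,0,0,0,0,0,0]}}

```text
t: 2.6
tcp_pos: [0.5264, -0.0547, 0.2308]
orientation: [0.759, -0.652, -0.001, -0.0]
wrist_force: [-0.2, -0.6, -0.1]
grip_width: 0.043
```

```bash
cat > st.py <<'E'
from rig import *
import numpy as np
from scipy.spatial.transform import Rotation as R
s=get_state()
M=R.from_quat(s["orientation"]).as_matrix()
print("t",round(float(s["t"]),2),"tcp",np.round(s["tcp_pos"],4),"jawyaw",np.degrees(np.arctan2(M[1,0],M[0,0])).round(2),"toolz",M[:,2].round(3),"F",np.round(s["wrist_force"],1),"T",np.round(s["wrist_torque"],2),"w",np.round(s["grip_width"],4),"q",np.round(s["joint_pos"],2))
E
python3 st.py
```

```text
t 2.6 tcp [ 0.5264 -0.0547  0.2308] jawyaw -81.33 toolz [-0.     0.001 -1.   ] F [-0.2 -0.6 -0.1] T [ 0.01  0.01 -0.01] w 0.043 q [-0.24  0.01  1.84  0.    1.29  1.18]
```

Call:
{"name": "arm_command", "arguments": {"motion": [0,0,0,0.44,0.69,0,0,0,0,0,0.44,0.68,0,0,0,0,0,0,0,-1,0,0,0,0,0,0,-1,0,0,0,0,0,0,-1,0]}}

```text
t: 3.02
tcp_pos: [0.543, -0.0299, 0.1707]
orientation: [0.758, -0.653, 0.0, 0.0]
wrist_force: [0.2, 1.1, 0.3]
grip_width: 0.0422
```

```bash
cat > snap.py <<'E'
import sys
from rig import *
import cv2,pickle
n,tag,x0,y0,w,h,S=sys.argv[1],sys.argv[2],*[float(a) for a in sys.argv[3:8]]
im=grab_frame(n)["image"][:,:,::-1]
x0,y0,w,h=map(int,(x0,y0,w,h))
c=cv2.resize(im[y0:y0+h,x0:x0+w],None,fx=S,fy=S,interpolation=cv2.INTER_CUBIC)
c=cv2.convertScaleAbs(c,alpha=1.4,beta=15);cv2.imwrite(f"pics/{tag}.png",c)
E
python3 snap.py side s1 270 170 130 130 4.5; python3 st.py
```

```text
t 3.07 tcp [ 0.5395 -0.0294  0.1655] jawyaw -81.5 toolz [-0.008  0.001 -1.   ] F [-2.1 -0.1 -2.1] T [-0.05  0.04 -0.01] w 0.0428 q [-0.18  0.11  1.87 -0.    1.17  1.24]
```

View pics/s1.png

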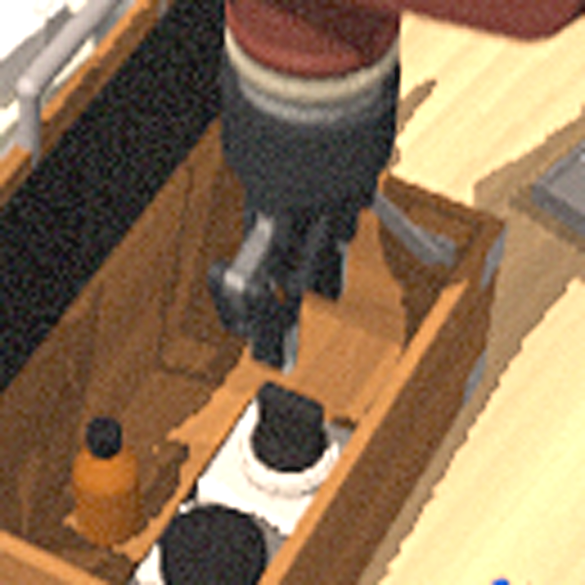

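Call:
{"name": "arm_command", "arguments": {"motion": [0,0,0,0,0,0,0]}}

```text
t: 3.15
tcp_pos: [0.5403, -0.0295, 0.1683]
orientation: [0.757, -0.653, -0.003, 0.002]
wrist_force: [0.2, -0.8, 0.9]
grip_width: 0.0421
```

```bash
python3 st.py; python3 -c "
from h import *
for q in [(.544,-.0272,.1655),(.544,-.0272,.125),(.5395,-.0294,.1655)]: print((proj('side',q)[0]-[269.5,169.5])*4.5)"
```

```text
t 3.15 tcp [ 0.5403 -0.0295  0.1683] jawyaw -81.52 toolz [-0.007  0.001 -1.   ] F [ 0.2 -0.8  0.9] T [-0.    0.04  0.02] w 0.0421 q [-0.18  0.11  1.86 -0.    1.18  1.24]
[294.26051849 344.20220778]
[291.81725812 395.17799053]
[304.57684667 345.82254251]
```

Call:
{"name": "arm_command", "arguments": {"motion": [0,0,0,0,0,-0.5,0,0,0,0,0,0,-0.5,0,0,0,0,0,0,0,0,0,0,0,0,0,0,0]}}

```text
t: 3.48
tcp_pos: [0.5429, -0.0296, 0.1511]
orientation: [0.758, -0.653, -0.0, 0.0]
wrist_force: [-0.2, -0.8, 0.5]
grip_width: 0.0427
```

```bash
python3 st.py
```

```text
t 3.48 tcp [ 0.5429 -0.0296  0.1511] jawyaw -81.5 toolz [-0.001  0.    -1.   ] F [-0.2 -0.8  0.5] T [-0.03  0.02 -0.01] w 0.0427 q [-0.18  0.13  1.87 -0.    1.14  1.24]
```

Call:
{"name": "arm_command", "arguments": {"motion": [0,0,0,0.05,0.12,-0.7,0,0,0,0,0,0,-0.7,0,0,0,0,0,0,-0.7,0,0,0,0,0,0,-0.65,0,0,0,0,0,0,0,0]}}

```text
t: 3.9
tcp_pos: [0.5424, -0.0268, 0.0942]
orientation: [0.758, -0.653, -0.002, 0.001]
wrist_force: [-1.7, -0.4, -0.6]
grip_width: 0.0426
```

```bash
python3 st.py;python3 snap.py side s2 290 200 90 90 6.5;python3 snap.py top t2 290 220 90 90 6.5
```

```text
t 3.9 tcp [ 0.5424 -0.0268  0.0942] jawyaw -81.49 toolz [-0.004  0.001 -1.   ] F [-1.7 -0.4 -0.6] T [0.03 0.06 0.02] w 0.0426 q [-0.18  0.21  1.91 -0.    1.03  1.24]
```

View pics/s2.png

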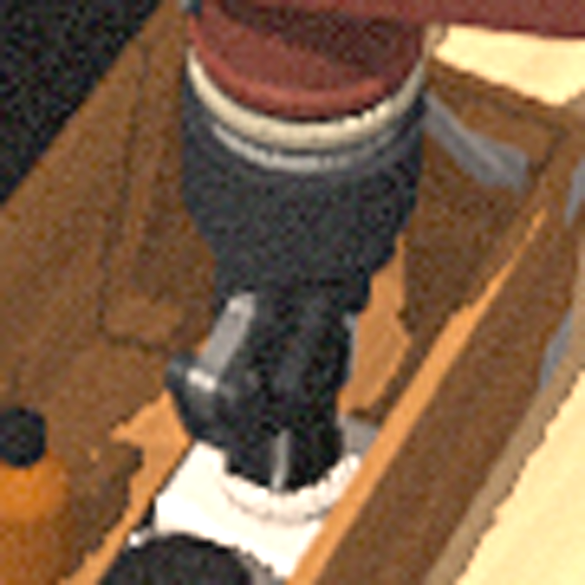

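Call:
{"name": "arm_command", "arguments": {"motion": [0,0,0,0,0,0,-1,0,0,0,0,0,0,-1,0,0,0,0,0,0,-1,0,0,0,0,0,0,-1,0,0,0,0,0,0,-1], "newtons": 80}}

```text
t: 4.42
tcp_pos: [0.5452, -0.0271, 0.0976]
orientation: [0.758, -0.653, 0.001, -0.001]
wrist_force: [-0.6, 1.8, 4.6]
grip_width: 0.0108
```

```bash
python3 st.py
```

```text
t 4.42 tcp [ 0.5452 -0.0271  0.0976] jawyaw -81.48 toolz [ 0.002 -0.    -1.   ] F [-0.6  1.8  4.6] T [0.14 0.09 0.06] w 0.0108 q [-0.18  0.2   1.9   0.    1.03  1.24]
```

Call:
{"name": "arm_command", "arguments": {"motion": [0,0,0.6,0,0,0,-1,0,0,0.8,0,0,0.005,-1,0,0,0.8,0,0,0.012,-1,0,0,0.8,0,0,0.012,-1,0,0,0.8,0,0,0.012,-1]}}

```text
t: 4.83
tcp_pos: [0.5445, -0.0266, 0.0977]
orientation: [0.872, -0.489, 0.0, -0.001]
wrist_force: [0.1, 3.3, 2.4]
grip_width: 0.011
```

```bash
python3 st.py
```

```text
t 4.83 tcp [ 0.5445 -0.0266  0.0977] jawyaw -58.55 toolz [ 0.001  0.001 -1.   ] F [0.1 3.3 2.4] T [ 0.45  0.09 -0.28] w 0.011 q [-0.18  0.2   1.9   0.    1.03  0.84]
```

Call:
{"name": "arm_command", "arguments": {"motion": [0,0,-0.7,0,0,0,-1,0,0,-1,0,0,0.015,-1,0,0,-1,0,0,0.015,-1,0,0,-1,0,0,0.015,-1,0,0,-1,0,0,0.015,-1]}}

```text
t: 5.25
tcp_pos: [0.5447, -0.027, 0.0981]
orientation: [0.725, -0.689, 0.001, -0.0]
wrist_force: [1.4, 0.3, -1.8]
grip_width: 0.0109
```

```bash
python3 st.py;python3 snap.py side s3 290 200 90 90 6.5
```

```text
t 5.25 tcp [ 0.5447 -0.027   0.0981] jawyaw -87.14 toolz [ 0.002 -0.    -1.   ] F [ 1.4  0.3 -1.8] T [ 0.1  -0.4   0.16] w 0.0109 q [-0.18  0.2   1.9   0.    1.03  1.34]
```

View pics/s3.png

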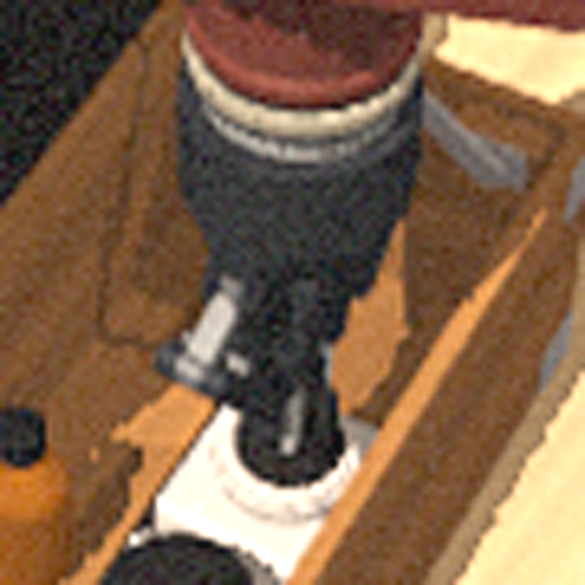

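Call:
{"name": "arm_command", "arguments": {"motion": [0,0,-1,0,0,0.02,-1,0,0,-1,0,0,0.02,-1,0,0,-1,0,0,0.02,-1,0,0,-1,0,0,0.02,-1,0,0,0.8,0,0,0,-1]}}

```text
t: 5.72
tcp_pos: [0.5442, -0.0271, 0.0995]
orientation: [-0.6, 0.8, -0.0, 0.0]
wrist_force: [3.0, 2.2, -1.9]
grip_width: 0.0111
```

Call:
{"name": "arm_command", "arguments": {"motion": [0,0,1,0,0,0.018,-1,0,0,1,0,0,0.018,-1,0,0,1,0,0,0.018,-1,0,0,1,0,0,0.018,-1,0,0,1,0,0,0.018,-1]}}

```text
t: 6.13
tcp_pos: [0.5443, -0.026, 0.1011]
orientation: [0.789, -0.614, -0.001, -0.001]
wrist_force: [2.0, 3.5, -3.8]
grip_width: 0.0105
```

```bash
python3 st.py
```

```text
t 6.13 tcp [ 0.5443 -0.026   0.1011] jawyaw -75.78 toolz [ 0.001  0.003 -1.   ] F [ 2.   3.5 -3.8] T [ 0.65 -0.45 -0.23] w 0.0105 q [-0.18  0.2   1.9   0.    1.04  1.14]
```

Call:
{"name": "arm_command", "arguments": {"motion": [0,0,1,0,0,0.016,-1,0,0,1,0,0,0.016,-1,0,0,1,0,0,0.016,-1,0,0,1,0,0,0.016,-1,0,0,-0.8,0,0,0,-1]}}

```text
t: 6.55
tcp_pos: [0.5438, -0.0265, 0.1022]
orientation: [0.881, -0.474, -0.0, -0.0]
wrist_force: [3.5, 0.5, -2.5]
grip_width: 0.0105
```

Call:
{"name": "arm_command", "arguments": {"motion": [0,0,-1,0,0,0.016,-1,0,0,-1,0,0,0.016,-1,0,0,-1,0,0,0.016,-1,0,0,-1,0,0,0.016,-1,0,0,-1,0,0,0.016,-1]}}

```text
t: 6.97
tcp_pos: [0.5443, -0.0272, 0.104]
orientation: [0.725, -0.688, 0.0, -0.0]
wrist_force: [2.7, -0.1, -3.4]
grip_width: 0.0106
```

```bash
python3 st.py;python3 snap.py side s4 290 200 90 90 6.5
```

```text
t 6.97 tcp [ 0.5443 -0.0272  0.104 ] jawyaw -87.01 toolz [ 0.001 -0.001 -1.   ] F [ 2.7 -0.1 -3.4] T [-0.03 -0.46  0.23] w 0.0106 q [-0.18  0.19  1.9  -0.    1.05  1.34]
```

View pics/s4.png

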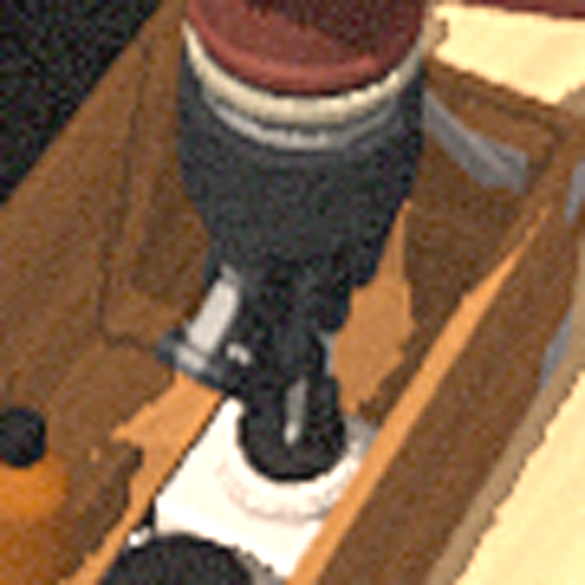

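Call:
{"name": "arm_command", "arguments": {"motion": [0,0,-1,0,0,0.018,-1,0,0,-1,0,0,0.018,-1,0,0,-1,0,0,0.018,-1,0,0,-1,0,0,0.016,-1,0,0,0.8,0,0,0,-1]}}

```text
t: 7.43
tcp_pos: [0.544, -0.0271, 0.1055]
orientation: [-0.601, 0.799, 0.0, -0.0]
wrist_force: [2.1, 2.1, -2.2]
grip_width: 0.0104
```

Call:
{"name": "arm_command", "arguments": {"motion": [0,0,1,0,0,0.018,-1,0,0,1,0,0,0.018,-1,0,0,1,0,0,0.018,-1,0,0,1,0,0,0.018,-1,0,0,1,0,0,0.018,-1]}}

```text
t: 7.85
tcp_pos: [0.5441, -0.0259, 0.1071]
orientation: [0.79, -0.613, -0.001, -0.001]
wrist_force: [1.5, 3.9, -4.3]
grip_width: 0.0105
```

Call:
{"name": "arm_command", "arguments": {"motion": [0,0,1,0,0,0.018,-1,0,0,1,0,0,0.018,-1,0,0,1,0,0,0.018,-1,0,0,1,0,0,0.016,-1,0,0,-0.8,0,0,0,-1]}}

```text
t: 8.27
tcp_pos: [0.5438, -0.0265, 0.1084]
orientation: [0.881, -0.473, -0.001, -0.0]
wrist_force: [2.6, 0.2, -3.0]
grip_width: 0.0107
```

Call:
{"name": "arm_command", "arguments": {"motion": [0,0,-1,0,0,0.018,-1,0,0,-1,0,0,0.018,-1,0,0,-1,0,0,0.018,-1,0,0,-1,0,0,0.018,-1,0,0,-1,0,0,0.018,-1]}}

```text
t: 8.68
tcp_pos: [0.5442, -0.0272, 0.1103]
orientation: [0.726, -0.688, 0.0, 0.0]
wrist_force: [2.1, -1.1, -4.2]
grip_width: 0.0105
```

```bash
python3 st.py;python3 snap.py side s5 290 200 90 90 6.5
```

```text
t 8.68 tcp [ 0.5442 -0.0272  0.1103] jawyaw -86.92 toolz [ 0. -0. -1.] F [ 2.1 -1.1 -4.2] T [-0.12 -0.44  0.18] w 0.0105 q [-0.18  0.19  1.9  -0.    1.06  1.34]
```

View pics/s5.png

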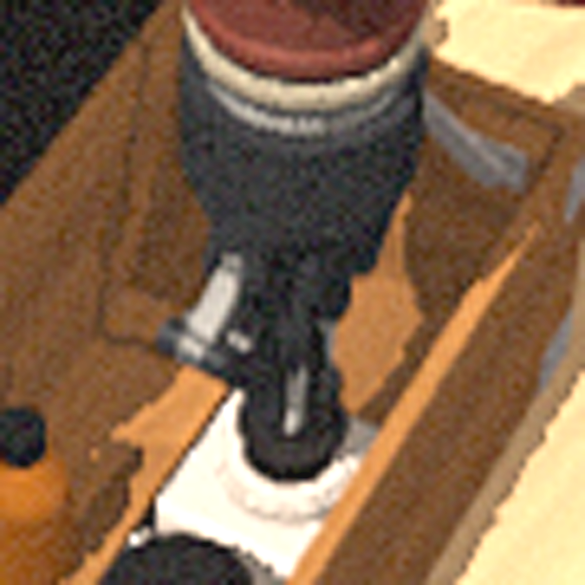

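Call:
{"name": "arm_command", "arguments": {"motion": [0,0,-1,0,0,0.016,-1,0,0,-1,0,0,0.016,-1,0,0,-1,0,0,0.016,-1,0,0,-1,0,0,0.016,-1,0,0,0.8,0,0,0,-1]}}

```text
t: 9.15
tcp_pos: [0.5439, -0.027, 0.1118]
orientation: [-0.602, 0.799, 0.0, -0.0]
wrist_force: [1.1, 1.6, -1.6]
grip_width: 0.011
```

Call:
{"name": "arm_command", "arguments": {"motion": [0,0,1,0,0,0.017,-1,0,0,1,0,0,0.017,-1,0,0,1,0,0,0.017,-1,0,0,1,0,0,0.017,-1,0,0,1,0,0,0.017,-1]}}

```text
t: 9.57
tcp_pos: [0.5441, -0.026, 0.1135]
orientation: [0.79, -0.613, -0.001, -0.001]
wrist_force: [2.3, 2.8, -3.0]
grip_width: 0.0108
```

Call:
{"name": "arm_command", "arguments": {"motion": [0,0,1,0,0,0.016,-1,0,0,1,0,0,0.016,-1,0,0,1,0,0,0.016,-1,0,0,1,0,0,0.016,-1,0,0,-0.8,0,0,0,-1]}}

```text
t: 9.98
tcp_pos: [0.5445, -0.0266, 0.1154]
orientation: [0.881, -0.473, 0.0, -0.001]
wrist_force: [1.9, 1.0, -0.9]
grip_width: 0.0106
```

Call:
{"name": "arm_command", "arguments": {"motion": [0,0,-1,0,0,0.017,-1,0,0,-1,0,0,0.017,-1,0,0,-1,0,0,0.017,-1,0,0,-1,0,0,0.017,-1,0,0,-1,0,0,0.017,-1]}}

```text
t: 10.4
tcp_pos: [0.5442, -0.0271, 0.1171]
orientation: [0.726, -0.688, -0.0, 0.0]
wrist_force: [0.3, 0.7, -1.7]
grip_width: 0.0106
```

```bash
python3 st.py;python3 snap.py side s6 290 200 90 90 6.5
```

```text
t 10.4 tcp [ 0.5442 -0.0271  0.1171] jawyaw -86.89 toolz [-0.  0. -1.] F [ 0.3  0.7 -1.7] T [ 0.04 -0.1   0.02] w 0.0106 q [-0.18  0.18  1.89 -0.    1.07  1.34]
```

View pics/s6.png

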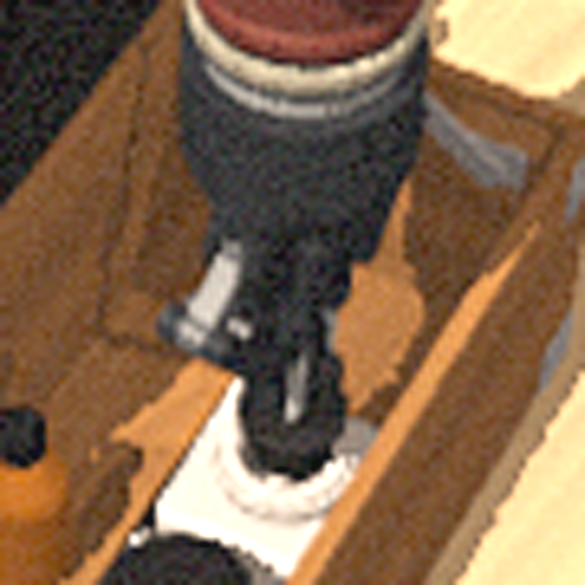

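Call:
{"name": "arm_command", "arguments": {"motion": [0,0,-0.5,0,0,0.05,-1,0,0,0.5,0,0,0.1,-1,0,0,0,0,0,0.1,-1,0,0,0,0,0,0.2,-1,0,0,0,0,0,0.4,-1]}}

```text
t: 10.87
tcp_pos: [0.5431, -0.027, 0.1333]
orientation: [0.727, -0.687, -0.001, 0.001]
wrist_force: [-0.5, 0.4, -2.0]
grip_width: 0.0104
```

```bash
python3 st.py;python3 snap.py side s7 290 200 90 90 6.5
```

```text
t 10.87 tcp [ 0.5431 -0.027   0.1333] jawyaw -86.81 toolz [-0.003  0.    -1.   ] F [-0.5  0.4 -2. ] T [ 0.04 -0.06 -0.01] w 0.0104 q [-0.18  0.15  1.88 -0.    1.11  1.34]
```

View pics/s7.png

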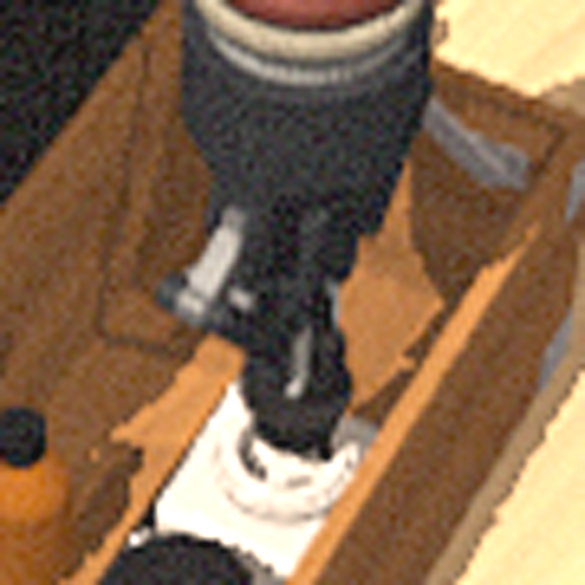

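Call:
{"name": "arm_command", "arguments": {"motion": [0,0,0,0,0,0.8,-1,0,0,0,0,0,1,-1,0,0,0,0,0,1,-1,0,0,0,-0.1,-0.5,0.9,-1,0,0,0,-0.15,-0.9,0.4,-1]}}

```text
t: 11.33
tcp_pos: [0.5411, -0.0544, 0.2198]
orientation: [0.727, -0.686, 0.002, -0.002]
wrist_force: [0.9, -0.7, -0.0]
grip_width: 0.0107
```

Call:
{"name": "arm_command", "arguments": {"motion": [0,0,0,-0.15,-0.95,0,-1,0,0,0,-0.15,-0.95,0,-1,0,0,0,-0.15,-0.95,0,-1,0,0,0,-0.15,-0.95,0,-1,0,0,0,-0.15,-0.95,0,-1]}}

```text
t: 11.75
tcp_pos: [0.5241, -0.151, 0.2167]
orientation: [0.726, -0.687, 0.0, -0.0]
wrist_force: [-0.6, 0.7, -0.4]
grip_width: 0.0111
```

Call:
{"name": "arm_command", "arguments": {"motion": [0,0,0,-0.15,-0.95,0,-1,0,0,0,-0.15,-0.95,0,-1,0,0,0,-0.15,-0.95,0,-1,0,0,0,-0.15,-0.95,0,-1,0,0,0,-0.15,-0.95,0,-1]}}

```text
t: 12.17
tcp_pos: [0.5091, -0.2461, 0.2166]
orientation: [0.726, -0.687, 0.0, -0.0]
wrist_force: [0.2, -0.2, -0.8]
grip_width: 0.0108
```

```bash
python3 st.py
```

```text
t 12.17 tcp [ 0.5091 -0.2461  0.2166] jawyaw -86.84 toolz [ 0.001 -0.    -1.   ] F [ 0.2 -0.2 -0.8] T [-0.05  0.01 -0.04] w 0.0108 q [-0.57  0.1   1.77 -0.    1.27  0.94]
```

Call:
{"name": "arm_command", "arguments": {"motion": [0,0,0,-0.15,-0.97,0,-1,0,0,0,-0.15,-0.97,0,-1,0,0,0,-0.15,-0.97,-0.5,-1,0,0,0,-0.15,-0.97,-0.8,-1,0,0,0,-0.15,-0.97,-0.8,-1]}}

```text
t: 12.58
tcp_pos: [0.4947, -0.3437, 0.1751]
orientation: [0.726, -0.687, 0.002, -0.0]
wrist_force: [0.3, -0.4, -0.4]
grip_width: 0.0105
```

Call:
{"name": "arm_command", "arguments": {"motion": [0,0,0,-0.15,-0.97,-0.8,-1,0,0,0,0,0,-0.9,-1,0,0,0,0,0,-0.9,-1,0,0,0,0,0,-0.9,-1,0,0,0,0,0,-0.9,-1]}}

```text
t: 13.0
tcp_pos: [0.4913, -0.362, 0.0857]
orientation: [0.726, -0.688, 0.0, -0.0]
wrist_force: [0.5, -0.1, -0.9]
grip_width: 0.0104
```

Call:
{"name": "arm_command", "arguments": {"motion": [0,0,0,0,0,-0.5,-1,0,0,0,0,0,-0.3,-1,0,0,0,0,0,0,-1]}}

```text
t: 13.25
tcp_pos: [0.4905, -0.3608, 0.0687]
orientation: [0.726, -0.688, -0.001, 0.0]
wrist_force: [0.6, 0.2, 0.1]
grip_width: 0.0105
```

```bash
python3 st.py;python3 snap.py side s8 370 120 110 130 4.5;python3 snap.py top t8 410 230 100 110 5
```

```text
t 13.25 tcp [ 0.4905 -0.3608  0.0687] jawyaw -86.87 toolz [-0.002  0.002 -1.   ] F [0.6 0.2 0.1] T [0.03 0.04 0.03] w 0.0105 q [-0.75  0.37  1.76 -0.    1.02  0.77]
```

View pics/s8.png

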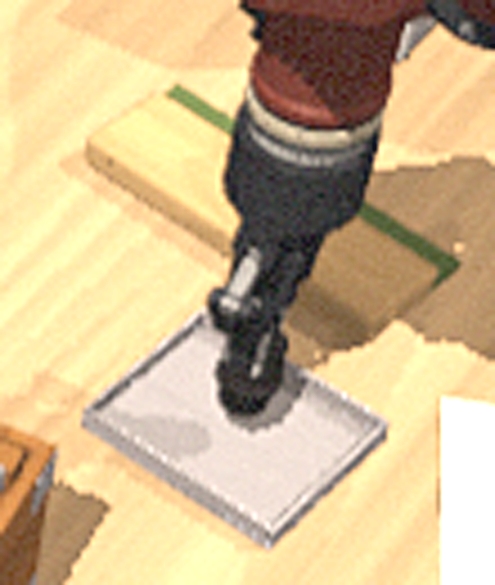

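Call:
{"name": "arm_command", "arguments": {"motion": [0,0,0,0,0,-0.5,-1,0,0,0,0,0,-0.5,-1,0,0,0,0,0,-0.25,-1,0,0,0,0,0,-0.15,-1,0,0,0,0,0,0,-1]}}

```text
t: 13.77
tcp_pos: [0.4904, -0.3607, 0.0405]
orientation: [0.726, -0.688, -0.001, 0.0]
wrist_force: [0.1, 1.0, -0.5]
grip_width: 0.0108
```

```bash
python3 st.py
```

```text
t 13.77 tcp [ 0.4904 -0.3607  0.0405] jawyaw -86.89 toolz [-0.002  0.002 -1.   ] F [ 0.1  1.  -0.5] T [0.02 0.01 0.04] w 0.0108 q [-0.75  0.41  1.76 -0.    0.97  0.77]
```

Call:
{"name": "arm_command", "arguments": {"motion": [0,0,0,0,0,-0.1,-1,0,0,0,0,0,-0.1,-1,0,0,0,0,0,0,-1]}}

```text
t: 14.02
tcp_pos: [0.4912, -0.3615, 0.0378]
orientation: [0.726, -0.688, -0.0, -0.0]
wrist_force: [0.0, 0.0, -1.8]
grip_width: 0.0104
```

```bash
python3 st.py
```

```text
t 14.02 tcp [ 0.4912 -0.3615  0.0378] jawyaw -86.89 toolz [-0.  0. -1.] F [ 0.   0.  -1.8] T [-0.03 -0.02  0.01] w 0.0104 q [-0.75  0.41  1.76  0.    0.96  0.77]
```

Call:
{"name": "arm_command", "arguments": {"motion": [0,0,0,0,0,-0.06,-1,0,0,0,0,0,-0.04,-1,0,0,0,0,0,0,-1]}}

```text
t: 14.27
tcp_pos: [0.4915, -0.3617, 0.0367]
orientation: [0.726, -0.688, 0.0, -0.0]
wrist_force: [-1.2, 1.2, 3.3]
grip_width: 0.0107
```

```bash
python3 st.py
```

```text
t 14.27 tcp [ 0.4915 -0.3617  0.0367] jawyaw -86.89 toolz [ 0. -0. -1.] F [-1.2  1.2  3.3] T [ 0.09  0.14 -0.02] w 0.0107 q [-0.75  0.42  1.76 -0.    0.96  0.77]
```

Call:
{"name": "arm_command", "arguments": {"motion": [0,0,0,0,0,0,-0.6,0,0,0,0,0,0,-0.3,0,0,0,0,0,0,-0.1,0,0,0,0,0,0,-0.1,0,0,0,0,0,0.2,-0.1]}}

```text
t: 14.68
tcp_pos: [0.4905, -0.3609, 0.039]
orientation: [0.726, -0.688, -0.001, -0.0]
wrist_force: [-0.4, -0.3, 0.0]
grip_width: 0.0382
```

Call:
{"name": "arm_command", "arguments": {"motion": [0,0,0,0,0,0.7,-0.1,0,0,0,0,0,0.9,-0.1,0,0,0,0,0,1,-0.1,0,0,0,0,0,1,-0.1,0,0,0,0,0,1,-0.1]}}

```text
t: 15.1
tcp_pos: [0.4914, -0.3617, 0.1343]
orientation: [0.726, -0.688, 0.001, -0.0]
wrist_force: [0.4, -0.4, 0.9]
grip_width: 0.0381
```

```bash
python3 st.py;python3 snap.py side s9 370 100 110 150 4;python3 snap.py side s9b 230 120 170 225 2.6
```

```text
t 15.1 tcp [ 0.4914 -0.3617  0.1343] jawyaw -86.89 toolz [ 0.001 -0.001 -1.   ] F [ 0.4 -0.4  0.9] T [ 0.01 -0.03  0.05] w 0.0381 q [-0.75  0.28  1.73  0.    1.13  0.77]
```

View pics/s9.png

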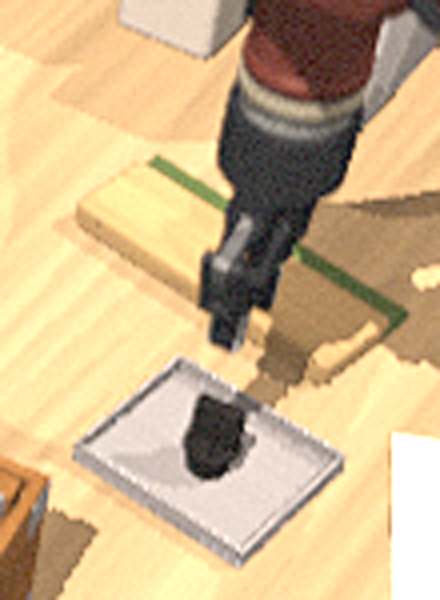

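View pics/s9b.png

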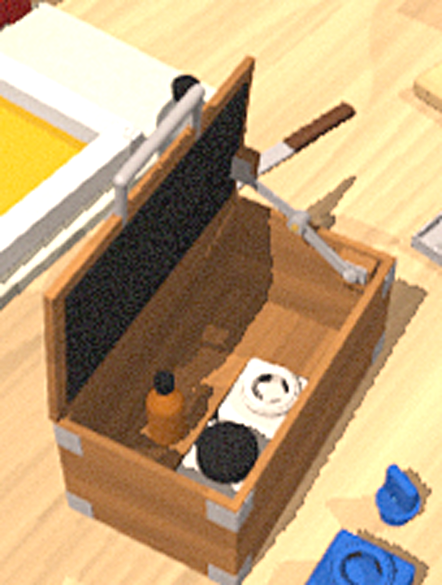

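Call:
{"name": "arm_command", "arguments": {"motion": [0,0,1,0.3,0.5,0.8,-1,0,0,1,0.4,0.9,0.8,-1,0,0,1,0.48,1,0.8,-1,0,0,1,0.48,1,0.8,-1,0,0,1,0.48,1,0.8,-1]}}

```text
t: 15.62
tcp_pos: [0.5338, -0.2724, 0.2122]
orientation: [0.88, -0.474, -0.0, -0.0]
wrist_force: [0.1, -0.1, 0.1]
grip_width: 0.0001
```

Call:
{"name": "arm_command", "arguments": {"motion": [0,0,1,0.48,1,0,-1,0,0,1,0.48,1,0,-1,0,0,1,0.48,1,0,-1,0,0,1,0.48,1,0,-1,0,0,1,0.48,1,0,-1]}}

```text
t: 16.03
tcp_pos: [0.5819, -0.1723, 0.2115]
orientation: [0.973, -0.23, -0.0, -0.0]
wrist_force: [0.4, 0.2, -0.4]
grip_width: 0.0001
```

Call:
{"name": "arm_command", "arguments": {"motion": [0,0,1,0.4,0.8,0,-1,0,0,1,0.25,0.5,0,-1,0,0,1,0,0,0,-1,0,0,1,0,0,0,-1,0,0,1,0,0,0,-1]}}

```text
t: 16.45
tcp_pos: [0.5947, -0.1468, 0.2113]
orientation: [1.0, 0.03, -0.001, -0.0]
wrist_force: [0.1, -0.4, -0.3]
grip_width: 0.0001
```

```bash
python3 st.py
```

```text
t 16.45 tcp [ 0.5947 -0.1468  0.2113] jawyaw 3.45 toolz [-0.001  0.    -1.   ] F [ 0.1 -0.4 -0.3] T [-0.03  0.02  0.03] w 0.0001 q [-0.36  0.21  1.66 -0.    1.27 -0.42]
```

Call:
{"name": "arm_command", "arguments": {"motion": [0,0,0.8,0.1,0.2,-0.4,-1,0,0,0,0,0,-0.7,-1,0,0,0,0,0,-0.5,-1,0,0,0,0,0,-0.1,-1,0,0,0,0,0,0,-1]}}

```text
t: 16.87
tcp_pos: [0.5953, -0.1431, 0.1754]
orientation: [0.998, 0.068, -0.002, -0.001]
wrist_force: [0.4, -0.1, -0.4]
grip_width: 0.0
```

```bash
python3 st.py;python3 snap.py side s10 290 120 110 120 5;python3 snap.py top t10 340 190 80 100 6
```

```text
t 16.87 tcp [ 0.5953 -0.1431  0.1754] jawyaw 7.83 toolz [-0.004  0.002 -1.   ] F [ 0.4 -0.1 -0.4] T [-0.05 -0.03 -0.04] w 0.0 q [-0.35  0.24  1.69 -0.    1.21 -0.49]
```

View pics/s10.png

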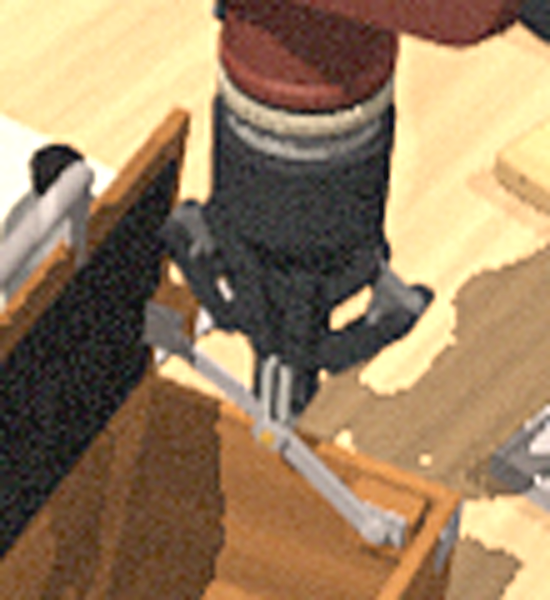

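View pics/t10.png

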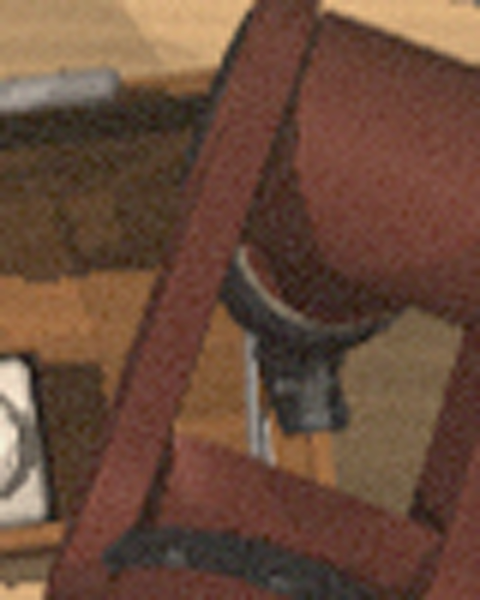

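Call:
{"name": "arm_command", "arguments": {"motion": [0,0,-1,-0.1,0,0.3,-1,0,0,-1,0,0,0,-1,0,0,-1,0,0,0,-1,0,0,-1,0,0,0,-1,0,0,-1,0,0,0,-1]}}

```text
t: 17.38
tcp_pos: [0.5956, -0.1439, 0.1851]
orientation: [0.981, -0.195, 0.001, 0.0]
wrist_force: [-0.8, -0.5, 0.2]
grip_width: 0.0003
```

Call:
{"name": "arm_command", "arguments": {"motion": [0,0,-1,0,0,0,-1,0,0,-1,0,0,0,-1,0,0,-1,0,0,0,-1,0,0,-1,0,0,0,-1,0,0,-1,0,0,0,-1]}}

```text
t: 17.8
tcp_pos: [0.5956, -0.1439, 0.185]
orientation: [0.897, -0.442, 0.001, -0.0]
wrist_force: [0.2, 0.9, -0.3]
grip_width: 0.0
```

Call:
{"name": "arm_command", "arguments": {"motion": [0,0,-1,0,0,0,-1,0,0,-1,0,0,0,-1,0,0,-1,0,0,-0.1,-1,0,0,-1,0,0,-0.1,-1,0,0,-1,0,0,0,-1]}}

```text
t: 18.22
tcp_pos: [0.5953, -0.1438, 0.1805]
orientation: [0.752, -0.659, 0.0, -0.0]
wrist_force: [-0.5, -0.0, -0.1]
grip_width: -0.0002
```

```bash
python3 st.py;python3 snap.py side s11 290 120 110 120 5
```

```text
t 18.22 tcp [ 0.5953 -0.1438  0.1805] jawyaw -82.43 toolz [ 0.001 -0.    -1.   ] F [-0.5 -0.  -0.1] T [ 0.06  0.03 -0.03] w -0.0002 q [-0.35  0.24  1.69 -0.    1.22  1.09]
```

View pics/s11.png

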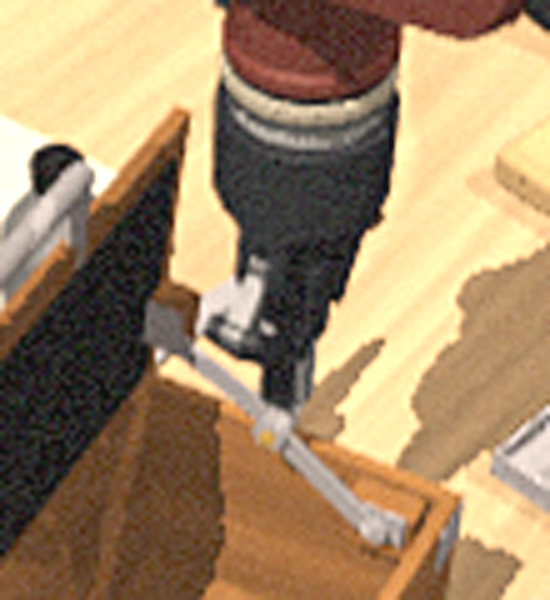

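```bash
python3 -c "
from h import *
for q in [(.5953,-.1438,.1805),(.5995,-.1425,.163),(.5995,-.1425,.171),(.5953,-.1438,.171)]: print((proj('side',q)[0]-[289.5,119.5])*5)"
```

```text
[287.03292148 400.89756107]
[276.16912661 424.77433612]
[276.96438578 412.85075455]
[286.01410188 415.23135805]
```

Call:
{"name": "arm_command", "arguments": {"motion": [0,0,0,0.1,0.1,-0.4,-1,0,0,0,0.03,0,-0.2,-1,0,0,0,0.06,0,-0.2,-1,0,0,0,0.08,0.01,-0.2,-1,0,0,0,0.08,0.01,-0.2,-1]}}

```text
t: 18.68
tcp_pos: [0.6018, -0.1411, 0.1557]
orientation: [0.754, -0.656, -0.0, 0.0]
wrist_force: [-2.1, 0.7, 2.7]
grip_width: 0.0001
```

```bash
python3 st.py;python3 snap.py side s12 290 120 110 120 5
```

```text
t 18.68 tcp [ 0.6018 -0.1411  0.1557] jawyaw -82.05 toolz [-0.001 -0.    -1.   ] F [-2.1  0.7  2.7] T [-0.1   0.41 -0.03] w 0.0001 q [-0.34  0.28  1.69 -0.    1.18  1.09]
```

View pics/s12.png

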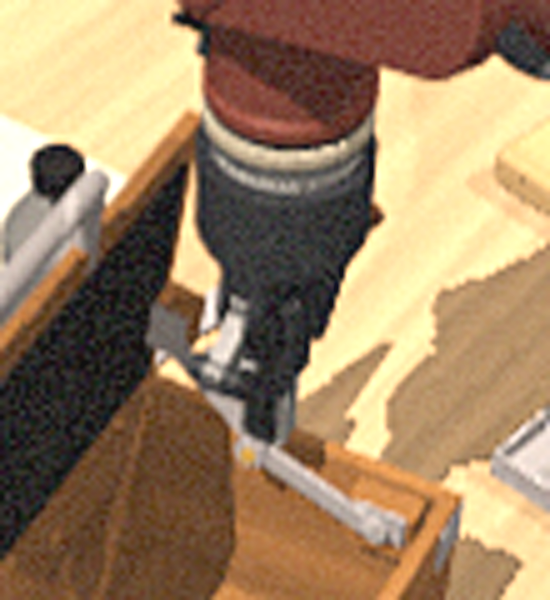

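Call:
{"name": "arm_command", "arguments": {"motion": [0,0,0,0.07,0.01,-0.2,-1,0,0,0,0.06,0.01,-0.2,-1,0,0,0,0,0,0,-1,0,0,0,0,0,0,-1,0,0,0,-0.2,0,0.5,-1]}}

```text
t: 19.15
tcp_pos: [0.5989, -0.1402, 0.1552]
orientation: [0.754, -0.657, -0.002, 0.001]
wrist_force: [-0.3, 0.5, 0.4]
grip_width: 0.0002
```

Call:
{"name": "arm_command", "arguments": {"motion": [0,0,0,-0.3,0,0.8,-1,0,0,0,-0.2,0,1,-1,0,0,0,0,0.3,1,-1,0,0,0.5,0,0.8,1,-1,0,0,0,0,0.9,1,-1]}}

```text
t: 19.57
tcp_pos: [0.5909, -0.1009, 0.2551]
orientation: [0.771, -0.637, 0.001, -0.001]
wrist_force: [1.0, 0.1, 0.3]
grip_width: 0.0003
```

```bash
python3 st.py;python3 snap.py side s13 230 100 170 200 2.9;python3 snap.py top t13 255 185 150 110 5
```

```text
t 19.57 tcp [ 0.5909 -0.1009  0.2551] jawyaw -79.09 toolz [ 0.002  0.    -1.   ] F [1.  0.1 0.3] T [-0.01 -0.08  0.04] w 0.0003 q [-0.29  0.14  1.65  0.    1.34  1.09]
```

View pics/s13.png

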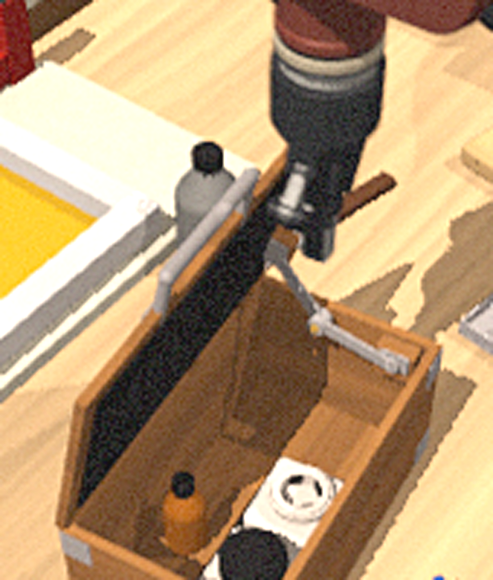

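View pics/t13.png

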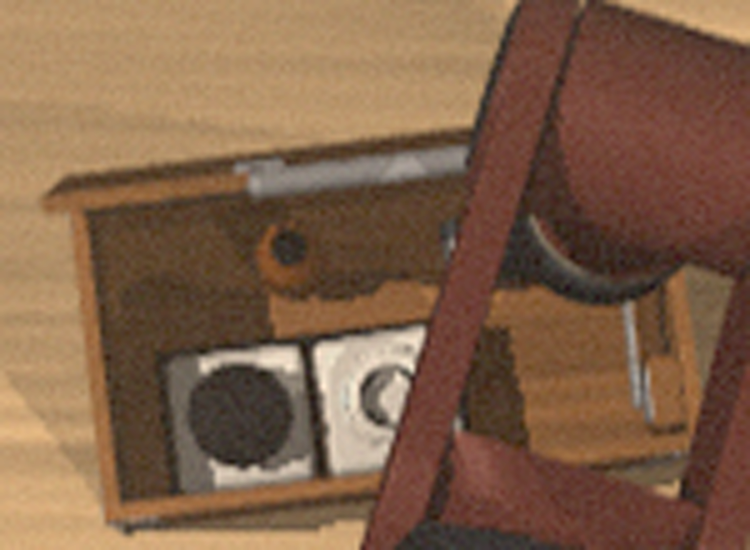

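```bash
cat > hd.py <<'E'
from h import *
p=np.load("box.npy")
def H(q,y=0):
    A=np.radians(84)-q
    return bw(p,(81-203*np.cos(A)+4*np.sin(A),y,135+203*np.sin(A)+4*np.cos(A)))[0]
if __name__=="__main__":
    oL=np.array((167,275))/2.9+[229.5,99.5];oR=np.array((250,176))/2.9+[229.5,99.5]
    tL=np.array((252,183))/5+[254.5,184.5]
    f=lambda q:np.r_[proj('side',H(q[0],52))[0]-oL,proj('side',H(q[0],-52))[0]-oR,proj('top',H(q[0],55))[0]-tL]
    s=least_squares(f,[.2]);print(s.x,f(s.x).round(1))
    print("tri L",tri(tL,oL),H(s.x[0],53),"mid",H(s.x[0]))
    for q in np.arange(s.x[0],1.47,.1).tolist()+[1.466]: print(round(q,2),H(q).round(4))
E
python3 hd.py
```

```text
[0.11574476] [ 1.1 -1.5 -0.4  0.1  2.5 -0.2]
tri L [0.6107265  0.04198001 0.33786429] [0.61308736 0.03545364 0.33396131] mid [ 0.62086164 -0.01697307  0.33396131]
0.12 [ 0.6209 -0.017   0.334 ]
0.22 [ 0.6014 -0.0199  0.3289]
0.32 [ 0.5826 -0.0227  0.322 ]
0.42 [ 0.5645 -0.0253  0.3131]
0.52 [ 0.5474 -0.0279  0.3025]
0.62 [ 0.5314 -0.0302  0.2902]
0.72 [ 0.5167 -0.0324  0.2763]
0.82 [ 0.5035 -0.0344  0.2611]
0.92 [ 0.4918 -0.0361  0.2446]
1.02 [ 0.4819 -0.0376  0.227 ]
1.12 [ 0.4737 -0.0388  0.2084]
1.22 [ 0.4673 -0.0397  0.1892]
1.32 [ 0.463  -0.0404  0.1694]
1.42 [ 0.4606 -0.0407  0.1492]
1.47 [ 0.4601 -0.0408  0.139 ]
```

Call:
{"name": "arm_command", "arguments": {"motion": [0,0,1,-0.5,0.5,1,-1,0,0,1,-0.5,0.7,1,-1,0,0,1,-0.5,0.7,1,-1,0,0,1,0,0.7,1,-1,0,0,1,0,0.7,1,-1]}}

```text
t: 20.08
tcp_pos: [0.56, -0.0345, 0.3537]
orientation: [0.911, -0.413, -0.0, 0.0]
wrist_force: [0.3, -1.2, 0.7]
grip_width: -0.0002
```

Call:
{"name": "arm_command", "arguments": {"motion": [0,0,1,0,0.3,0.6,0.3,0,0,1,0,0.3,0.6,0.3,0,0,1,0,0.3,0,0.3,0,0,1,0,0,0,0.3,0,0,1,0,0,0,0.3]}}

```text
t: 20.5
tcp_pos: [0.5608, -0.0167, 0.3772]
orientation: [0.987, -0.163, 0.0, 0.0]
wrist_force: [-0.5, 0.1, -0.0]
grip_width: 0.0554
```

Call:
{"name": "arm_command", "arguments": {"motion": [0,0,1,0,0,0,0.3,0,0,1,0,0,0,0.3,0,0,1,0,0,0,0.3,0,0,1,0,0,0,0.3,0,0,0.6,0,0,0,0.3]}}

```text
t: 20.92
tcp_pos: [0.5606, -0.0171, 0.3766]
orientation: [0.997, 0.076, -0.0, -0.0]
wrist_force: [-0.2, 0.1, 0.3]
grip_width: 0.0558
```

```bash
python3 st.py;python3 snap.py side s14 200 60 200 200 3;python3 snap.py top t14 255 165 150 110 5
```

```text
t 20.92 tcp [ 0.5606 -0.0171  0.3766] jawyaw 8.76 toolz [-0.001  0.    -1.   ] F [-0.2  0.1  0.3] T [ 0.01 -0.02  0.01] w 0.0558 q [-0.16 -0.    1.58 -0.    1.56 -0.31]
```

View pics/s14.png

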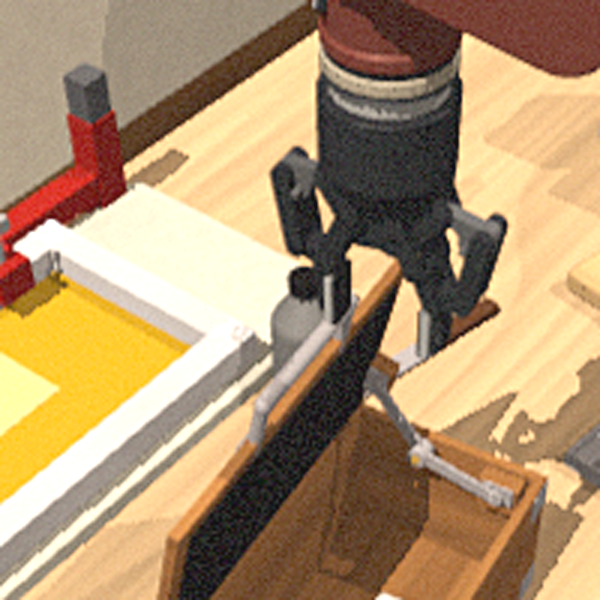

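View pics/t14.png

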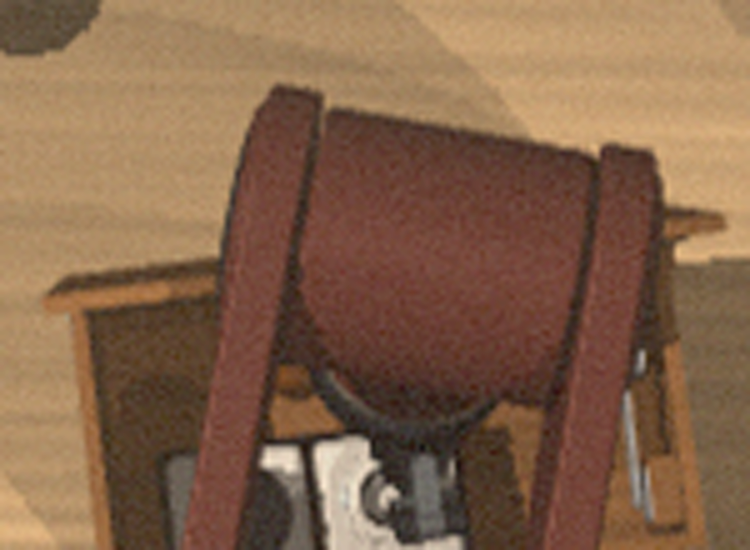

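Call:
{"name": "arm_command", "arguments": {"motion": [0,0,0,0.9,0,0,0.3,0,0,0,0.9,0,0,0.3,0,0,0,0.7,0,0,0.3,0,0,0,0.45,0,0,0.3,0,0,0,0,0,0,0.3]}}

```text
t: 21.43
tcp_pos: [0.6206, -0.017, 0.3766]
orientation: [0.997, 0.074, -0.001, -0.0]
wrist_force: [-1.1, -0.1, -0.5]
grip_width: 0.0555
```

```bash
python3 st.py;python3 snap.py side s15 250 60 110 150 4
```

```text
t 21.43 tcp [ 0.6206 -0.017   0.3766] jawyaw 8.44 toolz [-0.001  0.    -1.   ] F [-1.1 -0.1 -0.5] T [0.03 0.03 0.04] w 0.0555 q [-0.14  0.13  1.44 -0.    1.57 -0.29]
```

View pics/s15.png

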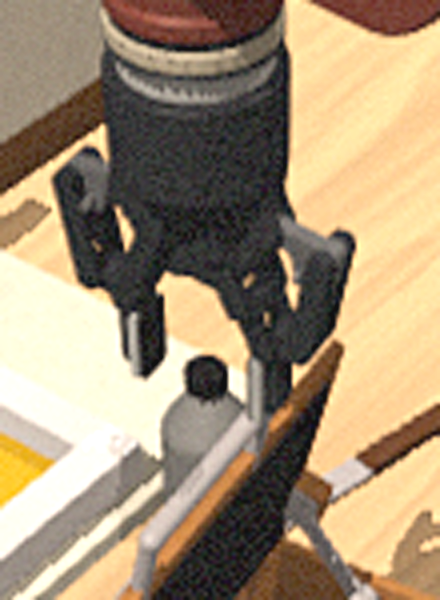

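```bash
python3 -c "
from h import *
for q in [(.6206,-.017,.3766),(.6206,-.017,.335),(.6246,-.017,.335),(.6166,-.017,.335)]: print((proj('side',q)[0]-[249.5,59.5])*4)"
```

```text
[208.81489652 398.85410012]
[210.96742455 464.83929863]
[204.48663326 461.37159574]
[217.47048679 468.31891814]
```

Call:
{"name": "arm_command", "arguments": {"motion": [0,0,0,-0.05,0,-0.7,0.3,0,0,0,0,0,-0.8,0.3,0,0,0,0,0,-0.8,0.3,0,0,0,0,0,-0.6,0.3,0,0,0,0,0,-0.1,0.3]}}

```text
t: 21.9
tcp_pos: [0.6162, -0.0164, 0.3138]
orientation: [0.997, 0.074, -0.003, -0.001]
wrist_force: [-1.9, -0.1, -0.1]
grip_width: 0.0556
```

```bash
python3 st.py;python3 snap.py side s16 250 60 110 150 4
```

```text
t 21.9 tcp [ 0.6162 -0.0164  0.3138] jawyaw 8.49 toolz [-0.006  0.001 -1.   ] F [-1.9 -0.1 -0.1] T [ 0.03  0.03 -0.04] w 0.0556 q [-0.14  0.15  1.54 -0.    1.46 -0.29]
```

View pics/s16.png

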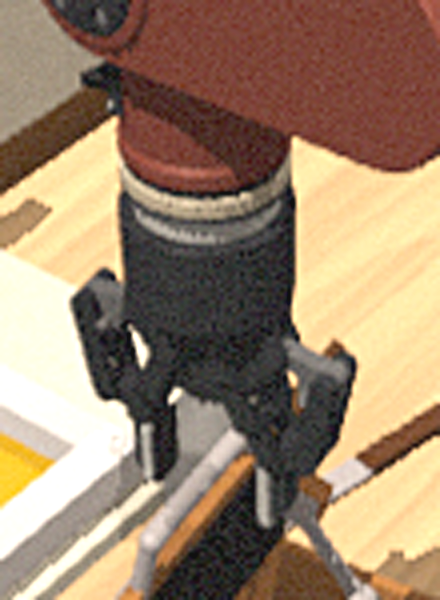

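Call:
{"name": "arm_command", "arguments": {"motion": [0,0,0,0,0,0,-0.3,0,0,0,0,0,0,-1,0,0,0,0,0,0,-1,0,0,0,0,0,0,-1,0,0,0,0,0,0,-1], "newtons": 35}}

```text
t: 22.37
tcp_pos: [0.6191, -0.0168, 0.3196]
orientation: [0.997, 0.074, 0.001, 0.0]
wrist_force: [-0.8, -0.5, 2.8]
grip_width: 0.0105
```

```bash
python3 st.py;python3 snap.py side s17 250 60 110 150 4
```

```text
t 22.37 tcp [ 0.6191 -0.0168  0.3196] jawyaw 8.5 toolz [ 0.002 -0.    -1.   ] F [-0.8 -0.5  2.8] T [ 0.01  0.23 -0.03] w 0.0105 q [-0.14  0.15  1.53 -0.    1.46 -0.29]
```

View pics/s17.png

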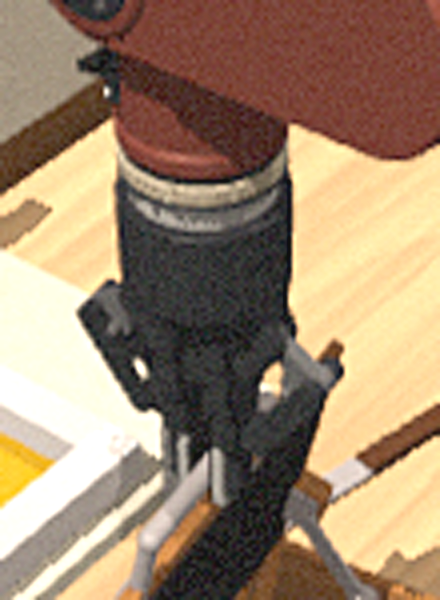

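```bash
python3 -c "
from hd import *
q=np.linspace(.116,1.466,28)
P=np.array([H(a) for a in q]);
for i,d in enumerate(np.diff(P,axis=0)/.02): print(i+1,round(q[i+1],2),d.round(2),P[i+1].round(4))"
```

```text
1 0.17 [-0.49 -0.07 -0.11] [ 0.611  -0.0184  0.3317]
2 0.22 [-0.48 -0.07 -0.14] [ 0.6014 -0.0199  0.3289]
3 0.27 [-0.48 -0.07 -0.16] [ 0.5919 -0.0213  0.3257]
4 0.32 [-0.47 -0.07 -0.19] [ 0.5825 -0.0227  0.3219]
5 0.37 [-0.46 -0.07 -0.21] [ 0.5734 -0.024   0.3177]
6 0.42 [-0.45 -0.07 -0.23] [ 0.5644 -0.0253  0.3131]
7 0.47 [-0.43 -0.06 -0.25] [ 0.5558 -0.0266  0.308 ]
8 0.52 [-0.42 -0.06 -0.28] [ 0.5473 -0.0279  0.3025]
9 0.57 [-0.41 -0.06 -0.3 ] [ 0.5392 -0.0291  0.2965]
10 0.62 [-0.39 -0.06 -0.32] [ 0.5314 -0.0302  0.2902]
11 0.67 [-0.38 -0.06 -0.34] [ 0.5239 -0.0314  0.2834]
12 0.72 [-0.36 -0.05 -0.36] [ 0.5167 -0.0324  0.2763]
13 0.77 [-0.34 -0.05 -0.37] [ 0.5099 -0.0334  0.2688]
14 0.82 [-0.32 -0.05 -0.39] [ 0.5035 -0.0344  0.261 ]
15 0.87 [-0.3  -0.04 -0.41] [ 0.4974 -0.0353  0.2529]
16 0.92 [-0.28 -0.04 -0.42] [ 0.4918 -0.0361  0.2445]
17 0.97 [-0.26 -0.04 -0.43] [ 0.4866 -0.0369  0.2358]
18 1.02 [-0.24 -0.04 -0.45] [ 0.4818 -0.0376  0.2269]
19 1.07 [-0.22 -0.03 -0.46] [ 0.4775 -0.0382  0.2178]
20 1.12 [-0.19 -0.03 -0.47] [ 0.4736 -0.0388  0.2084]
21 1.17 [-0.17 -0.03 -0.48] [ 0.4703 -0.0393  0.1988]
22 1.22 [-0.15 -0.02 -0.49] [ 0.4673 -0.0397  0.1891]
23 1.27 [-0.12 -0.02 -0.49] [ 0.4649 -0.0401  0.1793]
24 1.32 [-0.1  -0.01 -0.5 ] [ 0.463  -0.0404  0.1693]
25 1.37 [-0.07 -0.01 -0.5 ] [ 0.4615 -0.0406  0.1593]
26 1.42 [-0.05 -0.01 -0.51] [ 0.4606 -0.0407  0.1492]
27 1.47 [-0.02 -0.   -0.51] [ 0.4601 -0.0408  0.139 ]
```

Call:
{"name": "arm_command", "arguments": {"motion": [0,0,0,-0.3,-0.04,-0.07,-1,0,0,0,-0.48,-0.07,-0.14,-1,0,0,0,-0.48,-0.07,-0.16,-1,0,0,0,-0.47,-0.07,-0.19,-1,0,0,0,-0.46,-0.07,-0.21,-1]}}

```text
t: 22.83
tcp_pos: [0.5756, -0.0232, 0.3041]
orientation: [0.997, 0.074, 0.003, 0.0]
wrist_force: [4.0, 0.6, -1.6]
grip_width: 0.0107
```

```bash
python3 st.py
```

```text
t 22.83 tcp [ 0.5756 -0.0232  0.3041] jawyaw 8.51 toolz [ 0.005 -0.    -1.   ] F [ 4.   0.6 -1.6] T [ 0.07 -0.68 -0.03] w 0.0107 q [-0.16  0.06  1.65  0.    1.42 -0.31]
```

Call:
{"name": "arm_command", "arguments": {"motion": [0,0,0,-0.45,-0.07,-0.24,-1,0,0,0,-0.43,-0.06,-0.26,-1,0,0,0,-0.42,-0.06,-0.29,-1,0,0,0,-0.41,-0.06,-0.31,-1,0,0,0,-0.39,-0.06,-0.32,-1]}}

```text
t: 23.25
tcp_pos: [0.5325, -0.0295, 0.2754]
orientation: [0.997, 0.074, 0.001, 0.0]
wrist_force: [-2.7, -0.1, 5.7]
grip_width: 0.0108
```

```bash
python3 st.py
```

```text
t 23.25 tcp [ 0.5325 -0.0295  0.2754] jawyaw 8.5 toolz [ 0.002 -0.001 -1.   ] F [-2.7 -0.1  5.7] T [ 0.04  0.04 -0.01] w 0.0108 q [-0.19 -0.02  1.78 -0.    1.37 -0.34]
```

Call:
{"name": "arm_command", "arguments": {"motion": [0,0,0,-0.4,-0.06,-0.31,-1,0,0,0,-0.37,-0.05,-0.35,-1,0,0,0,-0.35,-0.05,-0.36,-1,0,0,0,-0.33,-0.05,-0.38,-1,0,0,0,-0.31,-0.04,-0.4,-1]}}

```text
t: 23.67
tcp_pos: [0.4972, -0.0347, 0.2373]
orientation: [0.997, 0.074, 0.0, 0.0]
wrist_force: [1.6, -1.3, 0.2]
grip_width: 0.0106
```

```bash
python3 st.py
```

```text
t 23.67 tcp [ 0.4972 -0.0347  0.2373] jawyaw 8.5 toolz [ 0.001 -0.001 -1.   ] F [ 1.6 -1.3  0.2] T [-0.2  -0.64  0.03] w 0.0106 q [-0.21 -0.06  1.9  -0.    1.3  -0.36]
```

Forces are small; look, then continue.

Call:
{"name": "arm_command", "arguments": {"motion": [0,0,0,-0.28,-0.04,-0.42,-1,0,0,0,-0.26,-0.04,-0.43,-1,0,0,0,-0.24,-0.04,-0.45,-1,0,0,0,-0.22,-0.03,-0.46,-1,0,0,0,-0.19,-0.03,-0.47,-1]}}

```text
t: 24.08
tcp_pos: [0.473, -0.0381, 0.1925]
orientation: [0.997, 0.074, -0.0, 0.0]
wrist_force: [-0.4, -1.9, 1.6]
grip_width: 0.0107
```

```bash
python3 st.py;python3 snap.py side s18 230 100 170 200 2.9
```

```text
t 24.08 tcp [ 0.473  -0.0381  0.1925] jawyaw 8.51 toolz [-0.001 -0.    -1.   ] F [-0.4 -1.9  1.6] T [-0.22 -0.32  0.01] w 0.0107 q [-0.23 -0.07  2.   -0.    1.22 -0.38]
```

View pics/s18.png

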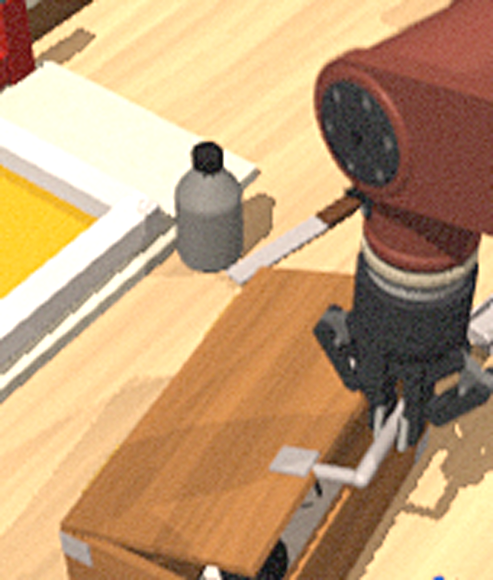

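Call:
{"name": "arm_command", "arguments": {"motion": [0,0,0,-0.17,-0.03,-0.46,-1,0,0,0,-0.14,-0.02,-0.45,-1,0,0,0,-0.11,-0.02,-0.45,-1,0,0,0,-0.08,-0.01,-0.4,-1,0,0,0,-0.06,-0.01,-0.4,-1]}}

```text
t: 24.55
tcp_pos: [0.4613, -0.0397, 0.149]
orientation: [0.997, 0.074, -0.001, -0.0]
wrist_force: [-3.9, -4.2, 1.8]
grip_width: 0.0104
```

```bash
python3 st.py
```

```text
t 24.55 tcp [ 0.4613 -0.0397  0.149 ] jawyaw 8.52 toolz [-0.003 -0.    -1.   ] F [-3.9 -4.2  1.8] T [-0.43  0.41 -0.  ] w 0.0104 q [-0.24 -0.04  2.06 -0.    1.13 -0.39]
```

Call:
{"name": "arm_command", "arguments": {"motion": [0,0,0,-0.04,-0.01,-0.35,-1,0,0,0,-0.03,0,-0.3,-1,0,0,0,-0.02,0,-0.25,-1,0,0,0,-0.01,0,-0.2,-1,0,0,0,0,0,-0.1,-1]}}

```text
t: 24.97
tcp_pos: [0.4589, -0.0401, 0.1247]
orientation: [0.997, 0.074, -0.002, 0.0]
wrist_force: [-5.4, -3.2, 0.5]
grip_width: 0.0103
```

```bash
python3 st.py;python3 snap.py side s19 230 100 170 200 2.9
```

```text
t 24.97 tcp [ 0.4589 -0.0401  0.1247] jawyaw 8.53 toolz [-0.004 -0.    -1.   ] F [-5.4 -3.2  0.5] T [-0.6   0.41 -0.09] w 0.0103 q [-0.24 -0.01  2.08 -0.    1.08 -0.39]
```

View pics/s19.png

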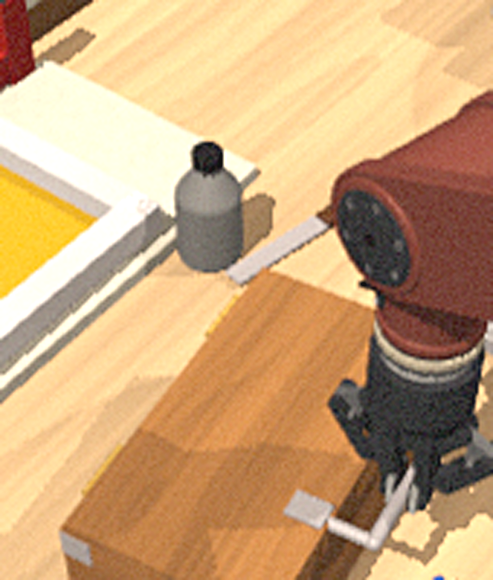

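Nearly shut; lower slowly until it resists.

Call:
{"name": "arm_command", "arguments": {"motion": [0,0,0,0.05,0,-0.1,-1,0,0,0,0.05,0,-0.1,-1,0,0,0,0,0,0,-1]}}

```text
t: 25.27
tcp_pos: [0.4587, -0.0401, 0.1197]
orientation: [0.997, 0.075, -0.005, -0.0]
wrist_force: [-6.7, -5.2, -1.1]
grip_width: 0.0107
```

```bash
python3 st.py
```

```text
t 25.27 tcp [ 0.4587 -0.0401  0.1197] jawyaw 8.56 toolz [-0.01 -0.   -1.  ] F [-6.7 -5.2 -1.1] T [-0.78  0.86  0.02] w 0.0107 q [-0.24  0.    2.08 -0.    1.07 -0.39]
```

Call:
{"name": "arm_command", "arguments": {"motion": [0,0,0,-0.15,-0.05,-0.1,-1,0,0,0,-0.05,-0.05,-0.1,-1,0,0,0,0,0,0,-1]}}

```text
t: 25.52
tcp_pos: [0.4588, -0.0401, 0.1194]
orientation: [0.997, 0.074, -0.0, -0.002]
wrist_force: [-5.4, 4.6, 10.4]
grip_width: 0.0108
```

```bash
python3 st.py;python3 snap.py side s20 230 200 170 150 4
```

```text
t 25.52 tcp [ 0.4588 -0.0401  0.1194] jawyaw 8.44 toolz [-0.     0.004 -1.   ] F [-5.4  4.6 10.4] T [ 0.6   0.65 -0.06] w 0.0108 q [-0.24 -0.    2.08  0.    1.06 -0.39]
```

View pics/s20.png

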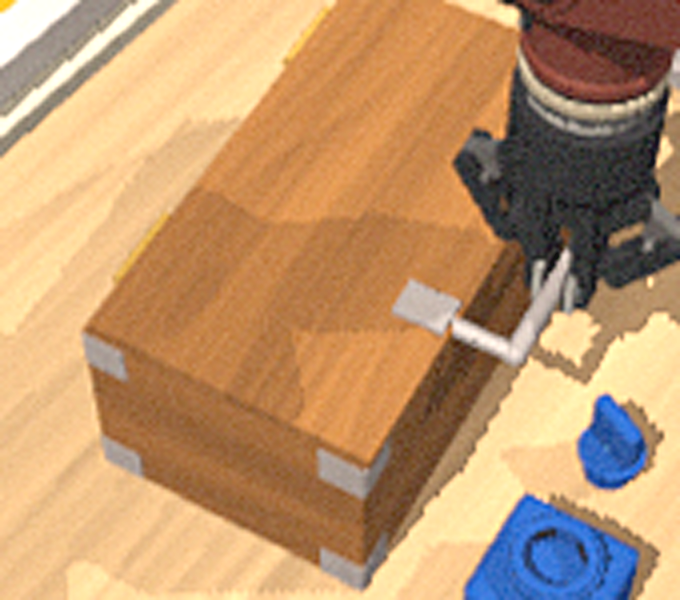

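Call:
{"name": "arm_command", "arguments": {"motion": [0,0,0,0,0,0,-0.6,0,0,0,0,0,0,-0.4,0,0,0,0,0,0,-0.4,0,0,0,0,0,0.3,-0.4,0,0,0,0,0,0.8,-0.4]}}

```text
t: 25.98
tcp_pos: [0.4565, -0.0412, 0.1382]
orientation: [0.997, 0.074, -0.003, -0.001]
wrist_force: [-0.1, 0.6, -0.1]
grip_width: 0.0257
```

Call:
{"name": "arm_command", "arguments": {"motion": [0,0,0,0,0,1,-0.4,0,0,0,0,0,1,-0.4,0,0,0,-0.5,0,1,-0.4,0,0,0,-0.8,0,1,-0.4,0,0,0,-0.8,0,1,-0.4]}}

```text
t: 26.4
tcp_pos: [0.4164, -0.0418, 0.2415]
orientation: [0.997, 0.074, 0.0, -0.0]
wrist_force: [-0.1, -0.4, 0.8]
grip_width: 0.0255
```

Call:
{"name": "arm_command", "arguments": {"motion": [0,0,0,0,0.8,0,-0.4,0,0,0,0,1,0,-0.4,0,0,0,0,1,0,-0.4,0,0,0,0,1,0,-0.4,0,0,0,0,1,0,-0.4]}}

```text
t: 26.82
tcp_pos: [0.4167, 0.055, 0.2407]
orientation: [0.997, 0.074, 0.001, -0.0]
wrist_force: [0.2, 0.6, 0.1]
grip_width: 0.0253
```

```bash
python3 st.py;python3 snap.py side s21 200 130 270 225 2.8;python3 snap.py top t21 150 180 350 160 2.2
```

```text
t 26.82 tcp [0.4167 0.055  0.2407] jawyaw 8.47 toolz [ 0.001  0.    -1.   ] F [0.2 0.6 0.1] T [ 0.    0.02 -0.02] w 0.0253 q [-0.04 -0.25  2.06  0.    1.34 -0.18]
```

View pics/s21.png

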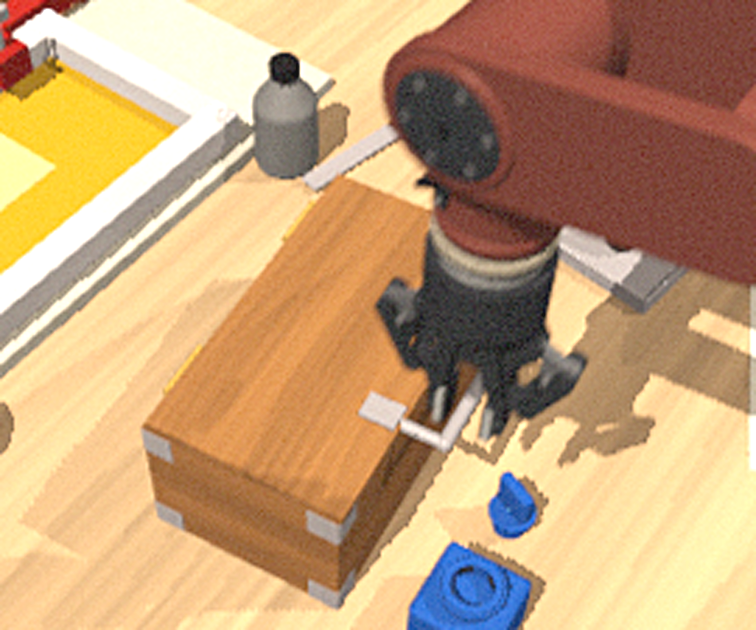

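View pics/t21.png

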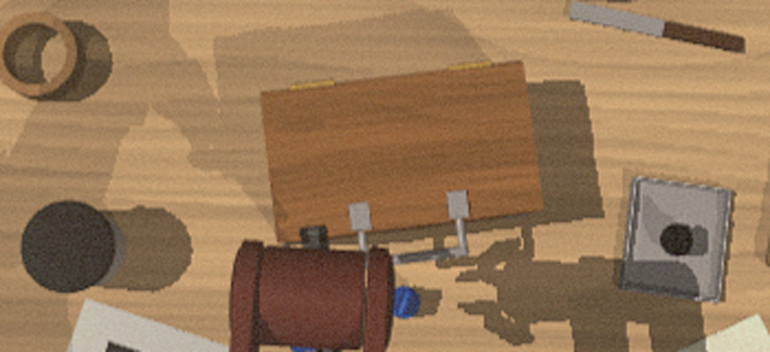

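```bash
python3 -c "
from hd import *
for q in (1.466,1.43,1.38): print(q,(proj('side',H(q,53))[0]-[199.5,129.5])*2.8)"
python3 snap.py side s22 300 270 60 70 8; python3 st.py
```

```text
1.466 [447.06955103 439.58719036]
1.43 [447.42218441 433.95482069]
1.38 [447.37969214 425.80449051]
t 26.97 tcp [0.4166 0.0549 0.2405] jawyaw 8.66 toolz [ 0. -0. -1.] F [-0.9 -0.2  0.2] T [-0.01  0.01 -0.05] w 0.026 q [-0.04 -0.25  2.06 -0.    1.34 -0.19]
```

View pics/s22.png

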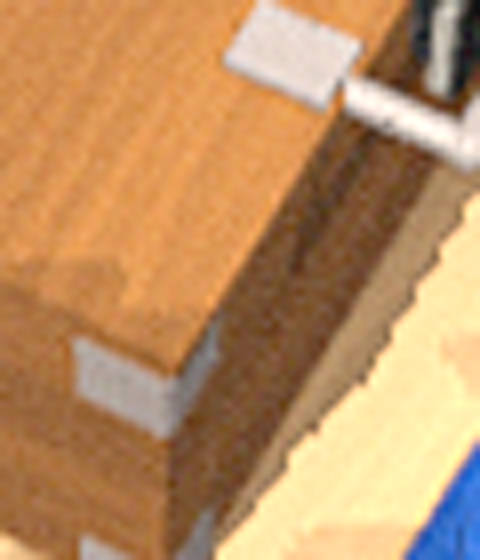

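The lid sits flush with no gap, and its handle is at the shut position. The stopper stands in the tray and the arm is clear, so I'm handing in.

```bash
python3 -c "
from rig import *
print(finish_job())"
```

```text
the job is handed in; nothing more can be done
None
```

I finished the whole task and handed it in at about 27 s of the 72 s allowed; no verdict was reported.

- **Stopper:** I pulled it with to-and-fro turns of about 23 to 30 degrees each way, at a pull of about 4 N. At about 19 mm up the twist torque dropped to nothing, and the bottle was still down in its compartment. I lowered the stopper into the tray until it touched (3 N), then let go.
- **Stay and lid:** I pushed the knuckle down about 20 mm, which I work out as about 0.85 rad of fold with the lid at about 0.12 rad. I then held the handle all the way down until it met the stop at about 10 N, and released it.

**Last checks:**
- In the side camera the lid's front edge is flush. The handle's end is within about 2 pixels of its shut position, on the closed side.
- The top camera shows the stopper standing in the tray and the ink tub where it was.
- The wrist force was about zero, with the arm clear.

**Not checked or not agreeing:**
- The other two bottles and the opened one can't be seen under the lid; they were in place in the last pictures before it closed.
- My fit of the box's position disagreed with the two camera views by 1 to 3 mm, which didn't affect the work.
- While lowering the lid there were side forces on the gripper of up to about 8 N.

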